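# Strip a phone bonding fixture after curing

## Robot

A 6-joint arm with a two-finger parallel gripper is mounted at the origin on a cart in front of the work surface, level with it; the furniture and walls round the work are solid. World frame = base frame: x ahead of the robot, y to its left, z up, the work surface at z = 0. Lengths are in m, angles in rad, forces in N, time in s.
With the tool pointing down it reaches from about 0.35 to 0.975 m from the base axis. Payload 4.9 kg.
Tool frame: the origin (TCP) lies at the very end of the fingers, on their centre line; the grasp point (between the pads) lies 19 mm behind it; z points along the fingers, y is the line along which they close (so a half turn about z gives the same grasp; the last joint's range is limited). The gripper opens to 85 mm and grips with 20 to 120 N. Pads are 22 mm wide; open, the fingers measure 114 mm over their backs; the gripper's body (76 mm by 85 mm) begins 54 mm behind the grasp point. The pads swing forward as they close: fully open they stand 13 mm farther back than shut.
Start: joints at [-1.283, 0.053, 1.613, -0, 1.476, -0.119], TCP at [0.247, -0.574, 0.231] pointing down, gripper open.
Joint ranges: [-3.01, 3.01], [-1.01, 2.22], [0.06, 2.58], [-1.02, 4.17], [0.09, 2.62], [-3.14, 3.14]. Speed limits (rad/s): [2.57, 2.57, 3.14, 3.14, 3.14, 3.14].

## Interface

Orientations are given as a rotation vector (axis times angle).
In Python, from station import get_obs, optics, ctrl gives the robot as it stands.
- The arm moves only by the shell command python3 -m pendant 'ROWS' [FORCE]. ROWS is JSON, a list of rows, each a list of 3 entries, a list of its own where there are three numbers: the shift along the tool's x, y, z in mm, then the turn, a rotation vector about the tool's x, y, z in rad, then the opening, from 0 (shut) to 1 (fully open). A call has 1 to 12 rows; each row shifts and turns the commanded pose from where the row before left it, along the tool's axes as they then stand; what a row does not reach is not made up. A row lasts 1/12 s, in which the tool goes at most 41.7 mm and 7.16 degrees, less where a joint would pass 70% of its speed; a pose out of reach is approached as far as the arm can. A call is refused whole if a number of a shift passes 41.7 or a number of a turn 0.125, either way. A call with a gripper value outside its range is refused whole. The fingers move at their own pace and stop on an object; FORCE is the grip in N (left out, the last holds). Time passes only in rows, so rows that do not move let the fingers close. It gives the time, the measured TCP pose, the force, the opening and the grip force at its end, in the units of the state.
- get_obs(): the state, without advancing time (a new reading comes with each control period).
- optics.get_image(name): name is "side" or "top" or "wrist"; returns the picture (384x512x3 uint8, red, green, blue); there is no depth.
- optics.camera_model(name): a dict with "fx", "fy", "cx", "cy" (pixels), "cam_to_world" (4x4, takes a point from camera to world coordinates). Camera axes: x right, y up, looking along -z (the intrinsics and any distortion apply to the point x, -y, -z); pixel columns grow to the right and rows downward; lengths in m; the calibration is good to about 2 mm. The wrist camera is an equidistant fisheye: a pixel r from the principal point sees the ray r / f radians off the axis. A picture is of the moment at which its call begins: read the wrist's pose just before it. camera_model takes no time and is no camera call; for the wrist camera it gives the pose at the moment of the call.
- ctrl.finish_job(): hands the job in; it is judged then, once.
The state is a dict: "t": time; "q": joint angles; "dq": joint speeds; "effort": joint torques, N m; "tool_pos": TCP position; "tool_rot": TCP orientation; "contact_force": force on the tool from outside, world axes, zero at the start; "wrist_torque": the same for the moment, N m; "opening": finger opening in m; "grip_force": force on a finger pad.
Only numpy, scipy, OpenCV 4.12 (cv2) and the standard library are available. Lean on these libraries where they do the work, as an engineer would, in place of code of your own. Each camera call takes 0.05 s, during which the arm holds its last target. There are 200 camera calls.

## Task

The glue under the phone's new back has cured, so strip the bonding fixture: lift the red handle to flip the toggle clamp fully open and leave it open, then take the stack apart from the top down. Lay the pressure plate flat in the yellow tray, then the red phone on the blue padded rest, then the black nest insert flat inside the four corner posts of the grey rack, each centred and lined up lengthways with its place. Keep the phone level and set it down gently, and let go of everything.

Things in the scene. Friction and masses are not known exactly. Their poses are not given: they have to be found in the camera images.
- fixture: Aluminium base plate 300 x 124 x 10 mm, fixed. Origin: underside, x lengthways, z up; plate spans x = -155 to 145 mm. The stack is centred at x = -62, y = 0 mm; the toggle clamp stands at x = 24 to 104 on a grey riser (54 mm wide, cheeks to z = 87). Locating dowels (to z = 19) stand 1.5 mm off the insert's edges, none within 50 mm of its cross centre line. Small tools lie loose alongside.
- clamp_arm (a joint): Arm of the toggle clamp: near 0 = shut (level at z = 70 mm, 11 mm wide, its rubber plunger pressing with 3 to 5 N on the pressure plate), 1.6 = open at its stop (upright at fixture x = 45 mm; arm and raised handle then reach 200 mm above the desk). The handle moves it through a toggle linkage with a dead centre early in the lift; light friction keeps it where it is left once open.
- clamp_grip (a point): Middle of the handle's red grip, a bar 15 x 15 mm, 64 mm long, along the fixture's x when shut. To open, lift it along (x, z in mm in the fixture's frame, y = 0): 140, 85; 141, 109; 142, 124; 142, 131; 138, 137; 130, 143; 113, 153; 86, 159; it turns up by 1.4 rad about the fixture's y. Pinched along that y it turns between the finger pads, so the tool may stay pointing down. A few newtons.
- pressure_plate: Pressure plate, top of the stack: bare aluminium block 80 (x) x 46 (y) x 12 mm on a black rubber pad 6 mm thick (78 x 44 mm), with a dark steel button 20 mm across and 4 mm high on top, 22 mm in all, 0.13 kg. Origin: centre of the underside; z up. Grasp across the 46 mm (y), above the rubber.
- phone: Phone lying back up: red back with cameras and a label, 138 (x) x 67 (y) x 8 mm, 0.18 kg. Origin: centre of the underside (about 0.6 mm below the real contact face); z up, x lengthways. Under the pressure plate, on the insert. Grasp across its width (y) at mid length, where the insert is cut away on both sides.
- insert: Nest insert, bottom of the stack: black plastic plate 156 (x) x 92 (y) x 12 mm with 6 mm high lugs round the phone (18 mm high in all) and a grey strip along its middle, 0.22 kg. Both long sides are cut away over the middle 56 mm, leaving a waist 58 mm wide (y). Origin: centre of the underside; z up. Grasp it across the waist; it only lies on the base plate between the dowel pins.
- plate_tray: Place of the pressure plate: flat yellow plastic tray 116 (x) x 82 (y) mm, floor 3 mm above its underside, rim 6 mm high and 3 mm thick. Origin: centre of the underside; x lengthways. Fixed on a grey-green bench mat 2 mm thick.
- phone_rest: Place of the phone: blue padded block 120 (x) x 50 (y) mm on a grey foot 130 x 56 mm, its top 16 mm above its underside; narrower than the phone, so that the fingers fit beside it. Origin: centre of the underside; x lengthways. Fixed on the mat.
- insert_rack: Place of the insert: grey steel plate 178 (x) x 114 (y) x 3 mm with four steel corner angles 18 mm high (legs 24 mm long, 3 mm thick); 172 x 108 mm free between them. Origin: centre of the underside; x lengthways. Fixed on the mat.

How it is judged:
By the outcome, as a careful person would: the job done as asked, in the order asked, and still so for the second after the job is handed in, with the robot touching nothing.
It also fails if it takes over 115 s, if anything falls off the work surface, if the arm or the gripper's body presses on something with over 40 N, if the wrist force passes 120 N, or if a joint passes its speed limit or range.

## Working session

There is one attempt and no reset: what is moved stays moved. The work goes in short steps, Python scripts to look and compute and a shell command to move; the robot and the scene stay as the last step left them, time stands still between calls to the robot, and variables do not carry over. Pictures are saved under pics/ and viewed, at most 16 in all, crops included, and the job is handed in when it is done.

```bash
ls; mkdir -p pics
python3 - <<'E'
from station import get_obs, optics, ctrl
import cv2
print(get_obs())
for n in ("side","top"):
    im=optics.get_image(n); cv2.imwrite(f"pics/{n}0.png",im[:,:,::-1])
    print(n,optics.camera_model(n))
cm=optics.camera_model("wrist");print(cm)
a=cv2.imread("pics/top0.png"); cv2.imwrite("pics/top0b.png",cv2.resize(a,(800,600),interpolation=cv2.INTER_CUBIC))
a=cv2.imread("pics/side0.png"); cv2.imwrite("pics/side0b.png",cv2.resize(a,(800,600),interpolation=cv2.INTER_CUBIC))
E
```

```text
pics
{'t': 0.0, 'q': array([-1.28302146e+00,  5.33773477e-02,  1.61430830e+00,  9.78692131e-06,
        1.47598026e+00, -1.18996790e-01]), 'dq': array([-0.00047452,  0.00110077, -0.00060037,  0.00043425,  0.00043769,
        0.00182026]), 'effort': array([ 1.71694533e-03, -3.93677688e+01, -3.70179713e+01, -2.54153622e-05,
        7.07662912e-03,  1.46338536e-06]), 'tool_pos': array([ 0.24710555, -0.57339758,  0.23004177]), 'tool_rot': array([-3.07481528e+00, -6.34140483e-01,  2.59081603e-04]), 'contact_force': array([-0.10761597, -0.57687409, -0.42938124]), 'wrist_torque': array([ 0.00199041,  0.02924614, -0.07893028]), 'grip_force': 0.0, 'opening': 0.08545139428372009}
side {'fx': 492.51136611571485, 'fy': 492.51136611571485, 'cx': 261.1879135155054, 'cy': 185.72504830691312, 'cam_to_world': array([[ 0.99332425,  0.03300108, -0.11053446,  0.27837641],
       [-0.11481884,  0.3751864 , -0.91981074, -1.4479791 ],
       [ 0.01111628,  0.92636175,  0.37647089,  0.68321168],
       [ 0.        ,  0.        ,  0.        ,  1.        ]])}
top {'fx': 467.48267274241033, 'fy': 467.48267274241033, 'cx': 251.7086018741498, 'cy': 195.77379445715044, 'cam_to_world': array([[-0.02357193,  0.99376373, -0.10898625,  0.30017619],
       [-0.99933549, -0.02645406, -0.02507492, -0.05824297],
       [-0.02780167,  0.10832277,  0.99372695,  1.55409011],
       [ 0.        ,  0.        ,  0.        ,  1.        ]])}
{'fx': 297.3186396354542, 'fy': 297.3186396354542, 'cx': 255.6487808175793, 'cy': 192.37795706151402, 'cam_to_world': array([[ 0.39620668,  0.87428176,  0.28044907,  0.3204443 ],
       [-0.91816001,  0.37779404,  0.11938954, -0.54291179],
       [-0.00157189, -0.30480005,  0.95241507,  0.37313196],
       [ 0.        ,  0.        ,  0.        ,  1.        ]])}
```

View pics/top0b.png

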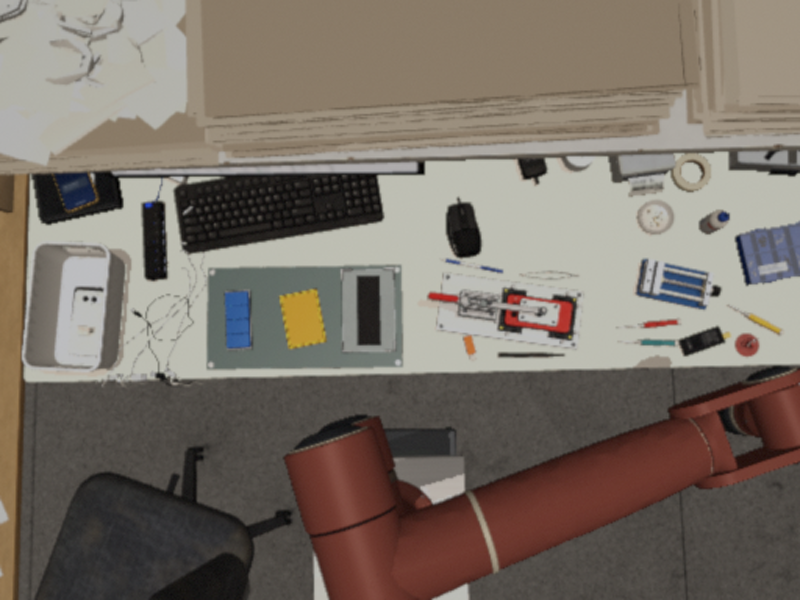

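View pics/side0b.png

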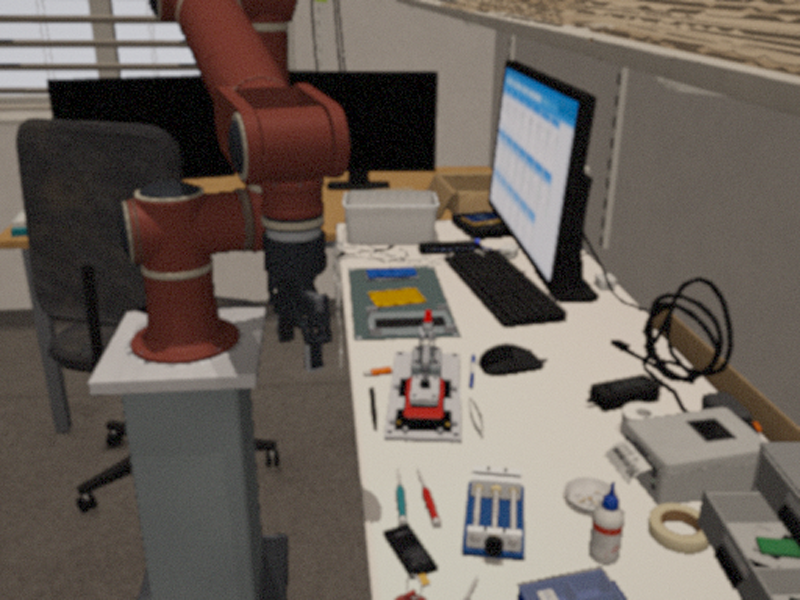

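The top view (800 px scale) shows the fixture at (437–580, 271–350) with the red handle at (443,297) and the stack at (540,313). The mat is on the left with the blue rest at (238,319), the yellow tray at (303,318) and the rack at (368,311). A shelf overhangs rows above 170.

```bash
cat > h.py <<'E'
import numpy as np, cv2
from scipy.spatial.transform import Rotation as R
from station import get_obs, optics, ctrl
def ray(name,uv,cm=None):
    cm=cm or optics.camera_model(name); u,v=uv
    a=(u-cm['cx'])/cm['fx']; b=(v-cm['cy'])/cm['fy']
    if name=='wrist':
        r=np.hypot(a,b)+1e-12; d=np.array([np.sin(r)*a/r,-np.sin(r)*b/r,-np.cos(r)])
    else: d=np.array([a,-b,-1.])
    T=cm['cam_to_world']; return T[:3,3],T[:3,:3]@d
def w(name,uv,z,cm=None):
    o,d=ray(name,uv,cm); return o+d*(z-o[2])/d[2]
def pix(name,P,cm=None):
    cm=cm or optics.camera_model(name); T=cm['cam_to_world']
    p=T[:3,:3].T@(np.asarray(P)-T[:3,3]); x,y,z=p[0],-p[1],-p[2]
    if name=='wrist':
        r=np.hypot(x,y)+1e-12; t=np.arctan2(r,z); return np.array([cm['cx']+cm['fx']*t*x/r,cm['cy']+cm['fy']*t*y/r])
    return np.array([cm['cx']+cm['fx']*x/z,cm['cy']+cm['fy']*y/z])
def goto(P,xdir,tilt=None):
    """shift in tool mm (world->tool, pointing down) and yaw turn about tool z so tool x points along xdir (mod pi handled by caller)"""
    o=get_obs(); Rt=R.from_rotvec(o['tool_rot']).as_matrix()
    x=np.array([np.cos(xdir),np.sin(xdir),0]); z=np.array([0,0,-1.]); y=np.cross(z,x)
    G=np.stack([x,y,z],1); 
    rv=R.from_matrix(Rt.T@G).as_rotvec(); s=Rt.T@(np.asarray(P)-o['tool_pos'])*1000
    print('pos',o['tool_pos'].round(4),'shift(start tool axes) mm',s.round(1),'turn',rv.round(4),'t',o['t'], 'yaw',np.arctan2(Rt[1,0],Rt[0,0]).round(4))
    print('shift in goal axes',(G.T@(np.asarray(P)-o['tool_pos'])*1000).round(1))
E
python3 - <<'E'
from h import *
s=.64
for n,p,z in [('handle',(443,297),.085),('fxA',(443,271),.01),('fxB',(582,292),.01),('fxC',(578,350),.01),('fxD',(437,335),.01),('stack',(540,313),.05),('rest',(238,319),.018),('tray',(303,318),.008),('rack',(368,311),.005),('shelf',(410,170),.0),('shelf hi',(410,150),.5)]:
    print(n,w('top',(p[0]*s,p[1]*s),z).round(3))
o=get_obs();print(R.from_rotvec(o['tool_rot']).as_matrix().round(3))
T=optics.camera_model('wrist')['cam_to_world'];Rt=R.from_rotvec(o['tool_rot']).as_matrix()
print(Rt.T@(T[:3,3]-o['tool_pos']),Rt.T@T[:3,:3])
im=cv2.imread('pics/top0.png');c=im[160:245,280:385];cv2.imwrite('pics/c1.png',cv2.resize(c,None,fx=7,fy=7,interpolation=cv2.INTER_CUBIC))
c=im[165:240,125:262];cv2.imwrite('pics/c2.png',cv2.resize(c,None,fx=5.8,fy=5.8,interpolation=cv2.INTER_CUBIC))
E
```

```text
handle [ 0.477 -0.122  0.085]
fxA [ 0.542 -0.127  0.01 ]
fxB [ 0.488 -0.419  0.01 ]
fxC [ 0.366 -0.405  0.01 ]
fxD [ 0.405 -0.11   0.01 ]
stack [ 0.442 -0.322  0.05 ]
rest [0.449 0.311 0.018]
tray [0.449 0.174 0.008]
rack [0.461 0.035 0.005]
shelf [ 0.768 -0.063  0.   ]
shelf hi [ 0.648 -0.062  0.5  ]
[[ 0.918  0.396 -0.001]
 [ 0.396 -0.918  0.002]
 [ 0.    -0.002 -1.   ]]
[ 0.07947502  0.00068578 -0.14295298] [[ 6.46870398e-04  9.52339830e-01  3.05038406e-01]
 [ 9.99999749e-01 -5.28314986e-04 -4.71202409e-04]
 [-2.87588461e-04  3.05038634e-01 -9.52339933e-01]]
```

View pics/c1.png

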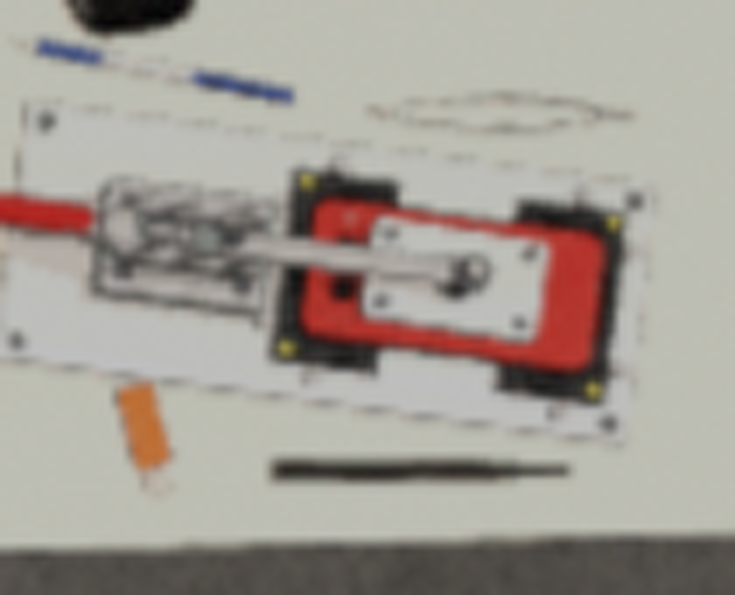

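Crop (280+u/7, 160+v/7): base screws at (47,121),(634,200),(608,423),(15,341), insert yellow marks at (308,181),(614,222),(593,389),(287,347), and the handle's left part is cut off around (0–90,213).

View pics/c2.png

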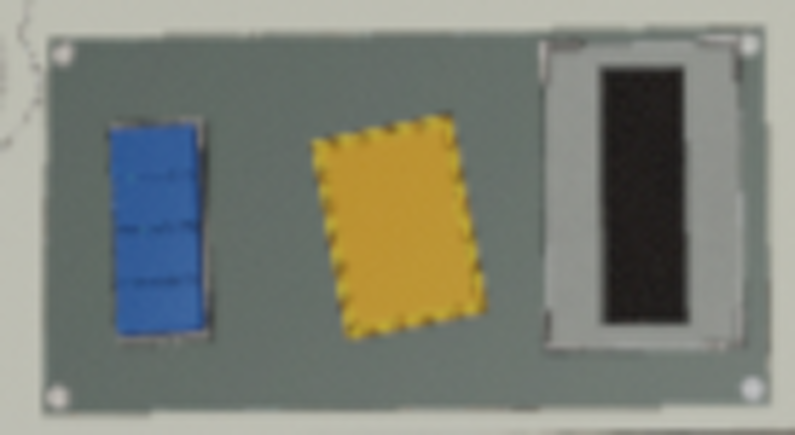

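Run:
```python
from h import *
f=lambda p,z:w('top',(280+(p[0]+.5)/7-.5,160+(p[1]+.5)/7-.5),z)
for L,z in (([(47,121),(634,200),(608,423),(15,341)],.01),([(308,181),(614,222),(593,389),(287,347)],.028)):
    P=np.array([f(p,z)[:2] for p in L]); d=(P[0]+P[3]-P[1]-P[2])/2
    print(P.round(4).tolist(),P.mean(0).round(4),'yaw',np.arctan2(d[1],d[0]).round(4),np.linalg.norm(d).round(4),np.linalg.norm((P[0]+P[1]-P[2]-P[3])/2).round(4))
```

```text
[[0.5298, -0.136], [0.4845, -0.4115], [0.3795, -0.394], [0.4253, -0.1176]] [ 0.4548 -0.2648] yaw 1.4072 0.2797 0.1063
[[0.4954, -0.2562], [0.4722, -0.3976], [0.3945, -0.384], [0.4177, -0.2433]] [ 0.445  -0.3203] yaw 1.408 0.1429 0.0788
```

Mat crop: rest corners (109,127),(196,123),(203,332),(117,335); tray corners (311,142),(452,114),(487,310),(346,338); rack strip (602,68),(683,67),(687,322),(603,323). The fixture fit is consistent (yaw 1.4075), so I can move.

```bash
cat >> h.py <<'E'
YF=1.4075; F0=np.array([0.4556,-0.2599,0]); 
def fx(x,y,z):
    c,s=np.cos(YF),np.sin(YF); return F0+np.array([c*x-s*y,s*x+c*y,z])/1000
E
python3 - <<'E'
from h import *
f=lambda p,z:w('top',(125+(p[0]+.5)/5.8-.5,165+(p[1]+.5)/5.8-.5),z)
for n,L,z in (('rest',[(109,127),(196,123),(203,332),(117,335)],.018),('tray',[(311,142),(452,114),(487,310),(346,338)],.008),('strip',[(602,68),(683,67),(687,322),(603,323)],.005)):
    P=np.array([f(p,z)[:2] for p in L]); d=(P[0]+P[1]-P[2]-P[3])/2
    print(n,P.mean(0).round(4),'yaw',np.arctan2(d[1],d[0]).round(4),np.linalg.norm(d).round(4),np.linalg.norm((P[0]+P[3]-P[1]-P[2])/2).round(4))
goto(fx(140,0,230),YF)
E
```

```text
rest [0.4499 0.3138] yaw 0.0358 0.1201 0.0498
tray [0.4491 0.1759] yaw 0.1661 0.1152 0.0827
strip [0.4637 0.0349] yaw -0.0101 0.1475 0.0475
pos [ 0.2471 -0.5735  0.2302] shift(start tool axes) mm [ 391.1 -323.4    0.9] turn [-0.0016 -0.0012 -1.0008] t 0.1 yaw 0.4067
shift in goal axes [4.833e+02 1.547e+02 2.000e-01]
```

```bash
python3 -m pendant '[[[0,0,0],[0,0,-0.125],1],[[0,0,0],[0,0,-0.125],1],[[0,0,0],[0,0,-0.125],1],[[0,0,0],[0,0,-0.125],1],[[0,0,0],[0,0,-0.125],1],[[0,0,0],[0,0,-0.125],1],[[0,0,0],[0,0,-0.125],1],[[0,0,0],[0,0,-0.125],1],[[0,0,0],[0,0,0],1]]' 30; python3 -c "
from h import *
goto(fx(140,0,230),YF)"
```

```text
t: 0.85
tool_pos: [0.2472, -0.5736, 0.2306]
tool_rot: [-2.393, -2.034, -0.001]
contact_force: [0.1, 0.5, 1.1]
opening: 0.0856
grip_force: 0.0
pos [ 0.2472 -0.5736  0.2306] shift(start tool axes) mm [483.3 155.2   1. ] turn [-0.0005 -0.0011  0.0012] t 0.85 yaw 1.4087
shift in goal axes [483.4 154.7   0.6]
```

```bash
python3 -m pendant '[[[20,6.5,0],[0,0,0],1],[[39,12.5,0],[0,0,0],1],[[39,12.5,0],[0,0,0],1],[[39,12.5,0],[0,0,0],1],[[39,12.5,0],[0,0,0],1],[[39,12.5,0],[0,0,0],1],[[39,12.5,0],[0,0,0],1],[[39,12.5,0],[0,0,0],1],[[39,12.5,0],[0,0,0],1],[[39,12.5,0],[0,0,0],1],[[39,12.5,0],[0,0,0],1],[[39,12.5,0],[0,0,0],1]]'
python3 - <<'E'
from h import *
goto(fx(140,0,230),YF)
o=get_obs();cm=optics.camera_model('wrist');im=optics.get_image('wrist');cv2.imwrite('pics/w1.png',cv2.resize(im[:,:,::-1],(768,576)))
for p in [(140,0,85),(145,62,10),(145,-62,10),(-62,0,50),(108,0,85),(172,0,85)]: print(p,(pix('wrist',fx(*p),cm)*1.5).round(0))
E
```

```text
t: 1.85
tool_pos: [0.463, -0.1525, 0.2312]
tool_rot: [2.4, 2.027, 0.0]
contact_force: [1.5, 0.2, -0.3]
opening: 0.0858
grip_force: 0.0
pos [ 0.463  -0.1525  0.2312] shift(start tool axes) mm [32.8 10.   1.2] turn [ 0.0003  0.0001 -0.0045] t 1.85 yaw 1.403
shift in goal axes [32.8 10.2  1.2]
(140, 0, 85) [396. 220.]
(145, 62, 10) [318. 200.]
(145, -62, 10) [469. 200.]
(-62, 0, 50) [394. 441.]
(108, 0, 85) [396. 267.]
(172, 0, 85) [396. 171.]
```

View pics/w1.png

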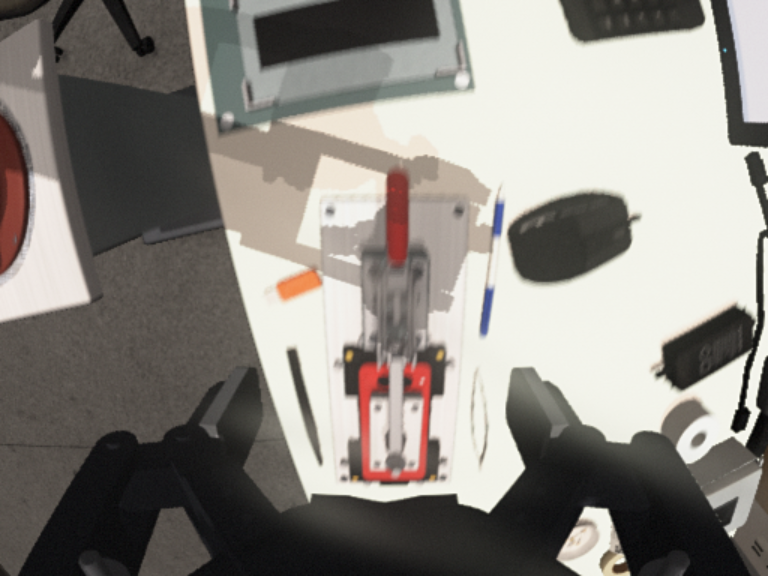

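Wrist view: the handle spans (397,170–262), and the prediction for its ends was rows 171–267. The base corners also match within 2 px.

```bash
python3 -m pendant '[[[16.5,5,0],[0,0,0],1],[[16.5,5,0],[0,0,0],1],[[0,0,35],[0,0,0],0.6],[[0,0,35],[0,0,0],0.6],[[0,0,20],[0,0,0],0.6],[[0,0,0],[0,0,0],0.6],[[0,0,0],[0,0,0],0.6]]' 40; python3 -c "
from h import *
goto(fx(140,0,66),YF)"
```

```text
t: 2.48
tool_pos: [0.4769, -0.1233, 0.1401]
tool_rot: [-2.396, -2.028, 0.002]
contact_force: [0.5, -0.1, 1.4]
opening: 0.0516
grip_force: 0.0
pos [ 0.4769 -0.1233  0.1401] shift(start tool axes) mm [ 1.7  1.4 74.1] turn [-0.0031 -0.0007 -0.0026] t 2.4833 yaw 1.4049
shift in goal axes [ 1.8  1.1 74.1]
```

```bash
python3 -m pendant '[[[1.7,1.2,24],[0,0,0],0.6],[[0,0,25],[0,0,0],0.6],[[0,0,25],[0,0,0],0.6],[[0,0,0],[0,0,0],0.4],[[0,0,0],[0,0,0],0],[[0,0,0],[0,0,0],0],[[0,0,0],[0,0,0],0],[[0,0,0],[0,0,0],0],[[0,0,0],[0,0,0],0]]' 40; python3 -c "
from h import *
goto(fx(140,0,66),YF)"
```

```text
t: 3.23
tool_pos: [0.4765, -0.122, 0.0685]
tool_rot: [-2.391, -2.028, 0.009]
contact_force: [-14.0, 1.3, 3.8]
opening: 0.0142
grip_force: 44.5
pos [ 0.4765 -0.122   0.0685] shift(start tool axes) mm [0.5 1.8 2.5] turn [-0.0083  0.0007 -0.0007] t 3.2333 yaw 1.4068
shift in goal axes [0.5 1.8 2.5]
```

```bash
python3 -m pendant '[[[0,-1.5,0],[0,0,0],0],[[0.3,0,-8],[0,0,0],0],[[0.3,0,-8],[0,0,0],0],[[0.4,0,-8],[0,0,0],0],[[0.5,0,-7.5],[0,0,0],0],[[0.5,0,-7.5],[0,0,0],0],[[0,0,-7],[0,0,0],0],[[-4,0,-6],[0,0,0],0],[[-8,0,-6],[0,0,0],0],[[0,0,0],[0,0,0],0]]' 40; python3 -c "
from h import *
goto(fx(130,0,124),YF)"
```

```text
t: 4.07
tool_pos: [0.4752, -0.1296, 0.1267]
tool_rot: [-2.391, -2.027, -0.004]
contact_force: [-7.2, 8.8, 1.4]
opening: 0.0136
grip_force: 40.2
pos [ 0.4752 -0.1296  0.1267] shift(start tool axes) mm [-1.7  1.9  2.6] turn [-0.0037 -0.0062 -0.0013] t 4.0667 yaw 1.4062
shift in goal axes [-1.7  1.8  2.7]
```

```bash
python3 -m pendant '[[[-8.5,-1,-5],[0,0,0],0],[[-8.5,0,-5],[0,0,0],0],[[-9,0,-2.5],[0,0,0],0],[[-9,0,-2],[0,0,0],0],[[-9,0,-1.5],[0,0,0],0],[[-3,0,0],[0,0,0],0],[[0,0,0],[0,0,0],0],[[0,0,0],[0,0,0],0]]' 40
python3 - <<'E'
from h import *
goto(fx(86,0,140),YF)
im=optics.get_image('side');cv2.imwrite('pics/s1.png',cv2.resize(im[150:300,150:350,::-1],(800,600),interpolation=cv2.INTER_CUBIC))
E
```

```text
t: 4.73
tool_pos: [0.4672, -0.1776, 0.1439]
tool_rot: [-2.395, -2.03, -0.001]
contact_force: [-7.1, 4.4, 2.9]
opening: 0.0136
grip_force: 39.1
pos [ 0.4672 -0.1776  0.1439] shift(start tool axes) mm [2.9 1.9 3.9] turn [-0.0013 -0.0018 -0.0014] t 4.7333 yaw 1.4061
shift in goal axes [2.9 1.9 3.9]
```

View pics/s1.png

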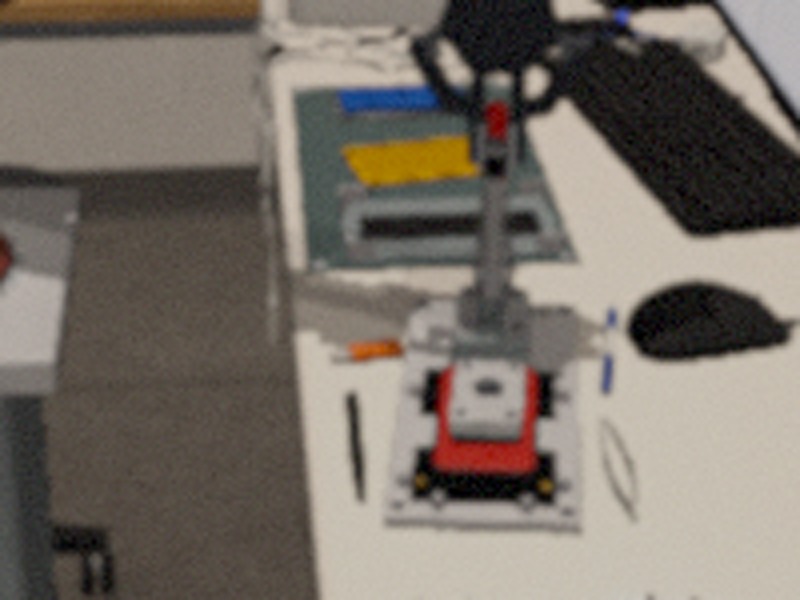

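The side view shows the clamp arm upright with the raised red handle at (497,120) and the stack free. I'll release and back off upward, then turn half round over the stack so the camera side faces away from the clamp.

```bash
python3 -m pendant '[[[0,0,0],[0,0,0],0.5],[[0,0,0],[0,0,0],0.5],[[0,0,0],[0,0,0],0.5],[[0,0,-20],[0,0,0],0.5],[[0,0,-35],[0,0,0],0.5],[[0,0,-35],[0,0,0],0.5],[[0,0,-30],[0,0,0],0.5],[[0,0,0],[0,0,0],0.5],[[0,0,0],[0,0,0],0.5]]'
python3 - <<'E'
from h import *
goto(fx(-62,0,262),YF)
E
```

```text
t: 5.53
tool_pos: [0.4693, -0.1789, 0.2655]
tool_rot: [2.39, 2.027, 0.004]
contact_force: [0.1, 0.4, -0.2]
opening: 0.0423
grip_force: 0.0
pos [ 0.4693 -0.1789  0.2655] shift(start tool axes) mm [-144.1   -0.2    3.8] turn [ 0.0073  0.0027 -0.0008] t 5.5333 yaw 1.4067
shift in goal axes [-144.1   -0.3    3.5]
```

```bash
python3 -m pendant '[[[-36,0,0],[0,0,0],0.8],[[-36,0,0],[0,0,0],0.8],[[-36,0,0],[0,0,0],1],[[-36,0,0],[0,0,0],1],[[0,0,0],[0,0,0.125],1],[[0,0,0],[0,0,0.125],1],[[0,0,0],[0,0,0.125],1],[[0,0,0],[0,0,0.125],1],[[0,0,0],[0,0,0.125],1],[[0,0,0],[0,0,0.125],1],[[0,0,0],[0,0,0.125],1],[[0,0,0],[0,0,0.125],1]]' >/dev/null; python3 -m pendant '[[[0,0,0],[0,0,0.125],1],[[0,0,0],[0,0,0.125],1],[[0,0,0],[0,0,0.125],1],[[0,0,0],[0,0,0.125],1],[[0,0,0],[0,0,0.125],1],[[0,0,0],[0,0,0.125],1],[[0,0,0],[0,0,0.125],1],[[0,0,0],[0,0,0.125],1],[[0,0,0],[0,0,0.125],1],[[0,0,0],[0,0,0.125],1],[[0,0,0],[0,0,0.125],1],[[0,0,0],[0,0,0.125],1]]'
python3 -m pendant '[[[0,0,0],[0,0,0.125],1],[[0,0,0],[0,0,0.017],1],[[0,0,0],[0,0,0],1],[[0,0,0],[0,0,0],1]]'
python3 - <<'E'
from h import *
goto(fx(-62,0,150),YF-np.pi); print(get_obs()['q'])
cm=optics.camera_model('wrist');im=optics.get_image('wrist');cv2.imwrite('pics/w2o.png',im[:,:,::-1]);cv2.imwrite('pics/w2.png',cv2.resize(im[:,:,::-1],(768,576)))
for p in [(-22,23,48),(-102,23,48),(-102,-23,48),(-22,-23,48),(-155,62,10),(-155,-62,10)]: print(p,(pix('wrist',fx(*p),cm)*1.5).round(0))
E
```

```text
t: 7.53
tool_pos: [0.4436, -0.3196, 0.2596]
tool_rot: [-2.678, 1.641, 0.004]
contact_force: [0.3, 0.2, 0.1]
opening: 0.0857
grip_force: 0.0
t: 7.87
tool_pos: [0.4439, -0.3198, 0.2605]
tool_rot: [-2.563, 1.816, 0.002]
contact_force: [0.8, 0.3, 0.6]
opening: 0.0851
grip_force: 0.0
pos [ 0.4439 -0.3198  0.2605] shift(start tool axes) mm [  1.9  -1.2 110.5] turn [0.0008 0.001  0.5014] t 7.8667 yaw -1.2327
shift in goal axes [  1.   -1.8 110.5]
[-7.60385052e-01 -1.48941786e-01  1.75923922e+00  1.93287576e-05
  1.53254294e+00  2.04313782e+00]
(-22, 23, 48) [385. 299.]
(-102, 23, 48) [433. 216.]
(-102, -23, 48) [382. 189.]
(-22, -23, 48) [336. 274.]
(-155, 62, 10) [495. 181.]
(-155, -62, 10) [372. 111.]
```

View pics/w2.png

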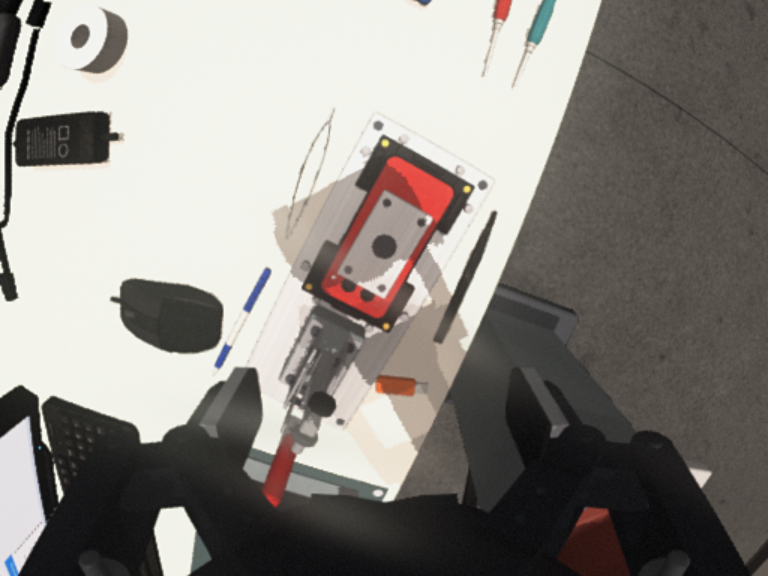

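The wrist view shows the plate top corners at (383,190),(432,216),(388,299),(337,274), within about 1–2 px of the prediction, so the fixture pose is confirmed. Half a radian of turn is still missing.

```bash
python3 -m pendant '[[[0,0,0],[0,0,0.125],1],[[0,0,0],[0,0,0.125],1],[[0,0,0],[0,0,0.125],1],[[0,0,0],[0,0,0.125],1],[[0,0,35],[0,0,0],1],[[0,0,35],[0,0,0],1],[[0,0,35],[0,0,0],1],[[0,0,35],[0,0,0],1],[[0,0,20],[0,0,0],0.8],[[0,0,0],[0,0,0],0.8],[[0,0,0],[0,0,0],0.8]]' 40
python3 - <<'E'
from h import *
goto(fx(-62,0,32),YF-np.pi)
cm=optics.camera_model('wrist');im=optics.get_image('wrist');cv2.imwrite('pics/w3o.png',im[:,:,::-1]);cv2.imwrite('pics/w3.png',cv2.resize(im[:,:,::-1],(768,576)))
for p in [(-22,23,48),(-102,23,48),(-102,-23,48),(-22,-23,48),(-62,0,52),(-155,62,10),(-155,-62,10)]: print(p,(pix('wrist',fx(*p),cm)*1.5).round(0))
E
```

```text
t: 8.83
tool_pos: [0.4434, -0.3194, 0.1002]
tool_rot: [2.032, -2.395, -0.004]
contact_force: [0.6, -0.1, 1.2]
opening: 0.0686
grip_force: 0.0
pos [ 0.4434 -0.3194  0.1002] shift(start tool axes) mm [ 1.5 -2.5 68.2] turn [ 0.0024  0.0016 -0.0002] t 8.8333 yaw -1.7343
shift in goal axes [ 1.3 -2.3 68.2]
(-22, 23, 48) [427. 390.]
(-102, 23, 48) [433. 233.]
(-102, -23, 48) [330. 233.]
(-22, -23, 48) [336. 390.]
(-62, 0, 52) [381. 320.]
(-155, 62, 10) [500. 123.]
(-155, -62, 10) [263. 123.]
```

View pics/w3.png

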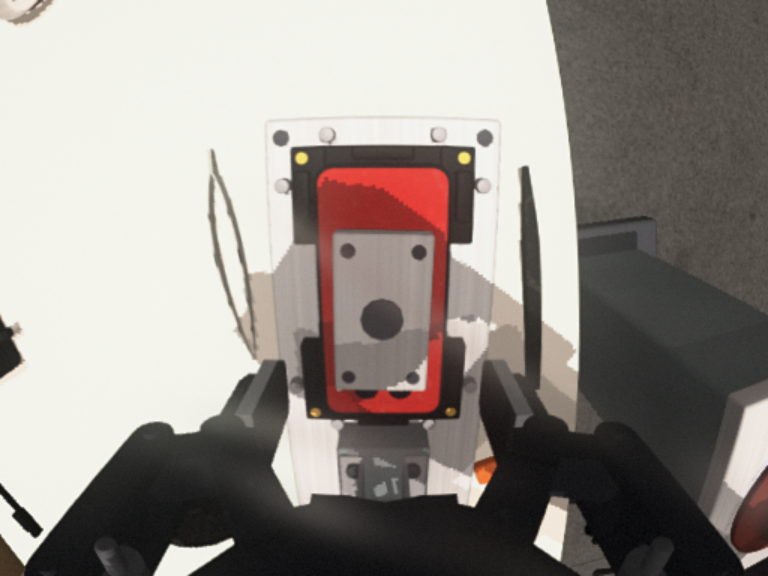

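The button is at (382,319) and the plate corners at (333,231),(434,233),(427,390),(335,388), all on prediction. I'll descend and grasp.

```bash
python3 -m pendant '[[[1.3,-2.3,20],[0,0,0],0.8],[[0,0,24],[0,0,0],0.8],[[0,0,22],[0,0,0],0.8],[[0,0,0],[0,0,0],0.8],[[0,0,0],[0,0,0],0.4],[[0,0,0],[0,0,0],0.4],[[0,0,0],[0,0,0],0.4],[[0,0,0],[0,0,0],0.4]]' 40; python3 -c "
from h import *
goto(fx(-62,0,32),YF-np.pi)"
```

```text
t: 9.55
tool_pos: [0.4479, -0.3233, 0.0385]
tool_rot: [-2.031, 2.396, -0.009]
contact_force: [-0.0, -0.2, 6.1]
opening: 0.0447
grip_force: 41.7
pos [ 0.4479 -0.3233  0.0385] shift(start tool axes) mm [-1.8  2.8  6.4] turn [-0.0046 -0.0031 -0.0009] t 9.55 yaw -1.735
shift in goal axes [-1.8  2.8  6.5]
```

```bash
python3 -m pendant '[[[0,0,-5],[0,0,0],0.4],[[0,0,-10],[0,0,0],0.4],[[0,0,-20],[0,0,0],0.4],[[0,0,-30],[0,0,0],0.4],[[0,0,-35],[0,0,0],0.4],[[0,0,-35],[0,0,0],0.4],[[0,0,-35],[0,0,0],0.4],[[0,0,-30],[0,0,0],0.4],[[0,0,0],[0,0,0],0.4],[[0,0,0],[0,0,0],0.4]]' 40
python3 - <<'E'
from h import *
goto(fx(-62,0,240),YF-np.pi)
cm=optics.camera_model('wrist');im=optics.get_image('wrist');cv2.imwrite('pics/w4o.png',im[:,:,::-1]);cv2.imwrite('pics/w4.png',cv2.resize(im[:,:,::-1],(768,576)))
print(cm['cam_to_world'])
for p in [(7,33.5,30),(-131,33.5,30),(-131,-33.5,30),(7,-33.5,30)]: print(p,(pix('wrist',fx(*p),cm)*1.5).round(0))
E
```

```text
t: 10.38
tool_pos: [0.447, -0.3224, 0.2386]
tool_rot: [-2.031, 2.396, -0.009]
contact_force: [0.9, 0.8, -0.7]
opening: 0.0444
grip_force: 41.2
pos [ 0.447  -0.3224  0.2386] shift(start tool axes) mm [-1.   1.7 -1.4] turn [-0.0046 -0.003  -0.001 ] t 10.3833 yaw -1.7351
shift in goal axes [-1.   1.7 -1.4]
[[-0.98661478 -0.15392916 -0.05382456  0.43507235]
 [ 0.1629957  -0.94075379 -0.29734611 -0.39908562]
 [-0.00486542 -0.30213924  0.95325139  0.38180224]
 [ 0.          0.          0.          1.        ]]
(7, 33.5, 30) [427. 329.]
(-131, 33.5, 30) [432. 164.]
(-131, -33.5, 30) [346. 164.]
(7, -33.5, 30) [349. 329.]
```

View pics/w4.png

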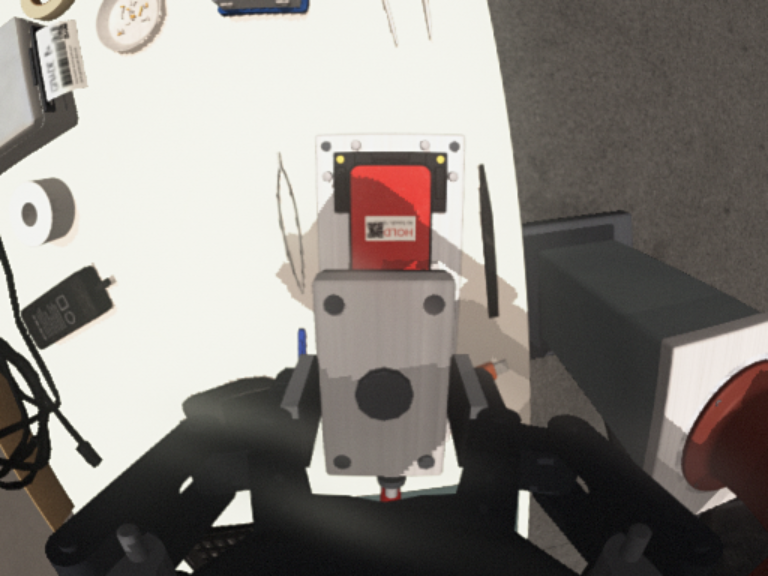

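The plate is held square with its button at (384,393), the phone is undisturbed, and the clamp is still open.

```bash
python3 -m pendant '[[[0,0,-15],[0,0,0],0.4],[[0,0,-12],[0,0,0],0.4],[[0,0,0],[0,0,-0.12],0.4],[[0,0,0],[0,0,-0.12],0.4],[[0,0,0],[0,0,-0.12],0.4],[[0,0,0],[0,0,-0.12],0.4],[[0,0,0],[0,0,-0.12],0.4],[[0,0,0],[0,0,-0.12],0.4],[[0,0,0],[0,0,-0.12],0.4],[[0,0,0],[0,0,-0.12],0.4],[[0,0,0],[0,0,-0.12],0.4],[[0,0,0],[0,0,-0.12],0.4]]' >/dev/null;  python3 -m pendant '[[[0,0,0],[0,0,-0.12],0.4],[[0,0,0],[0,0,-0.12],0.4],[[0,0,0],[0,0,-0.12],0.4],[[0,0,0],[0,0,-0.12],0.4],[[0,0,0],[0,0,-0.12],0.4],[[0,0,0],[0,0,-0.1],0.4],[[0,0,0],[0,0,0],0.4],[[0,0,0],[0,0,0],0.4]]'
cat >> h.py <<'E'
def tooloff(uv,ztool):
    "offset (tool x,y mm) of wrist pixel on plane tool z=ztool(mm)"
    T=np.array([[6.4687e-4,.95234,.305038],[1,-5.283e-4,-4.712e-4],[-2.876e-4,.305039,-.95234]]); o=np.array([79.475,.686,-142.953])
    cm=dict(optics.camera_model('wrist')); cm['cam_to_world']=np.eye(4); d=T@ray('wrist',uv,cm)[1]
    return (o+d*(ztool-o[2])/d[2])[:2]
E
python3 - <<'E'
from h import *
goto([.4491,.1759,.26],.1661); print(get_obs()['q'])
print('button',tooloff((384/1.5,393/1.5),-13.5),'corners',[tooloff((a/1.5,b/1.5),-9.5).round(1) for a,b in ((316,281),(455,281),(443,472),(327,474))])
E
```

```text
t: 12.1
tool_pos: [0.4458, -0.3213, 0.2612]
tool_rot: [-3.13, -0.254, 0.002]
contact_force: [0.4, 0.5, -1.8]
opening: 0.0447
grip_force: 41.3
pos [ 0.4458 -0.3213  0.2612] shift(start tool axes) mm [  83.6 -490.2    1.9] turn [-0.0017  0.0012 -0.0039] t 12.1 yaw 0.1622
shift in goal axes [  85.5 -489.8    1.2]
[-7.60000188e-01 -1.42682001e-01  1.75242872e+00  4.92304373e-05
  1.53392592e+00  6.48599647e-01]
button [1.14590759 0.95100466] corners [array([ 39.2, -20.5]), array([39.2, 23.3]), array([-38.4,  24. ]), array([-39.5, -21.3])]
```

```bash
python3 -m pendant '[[[4,-20,0],[0,0,0],0.4],[[7,-40,0],[0,0,0],0.4],[[7,-40,0],[0,0,0],0.4],[[7,-40,0],[0,0,0],0.4],[[7,-40,0],[0,0,0],0.4],[[7,-40,0],[0,0,0],0.4],[[7,-40,0],[0,0,0],0.4],[[7,-40,0],[0,0,0],0.4],[[7,-40,0],[0,0,0],0.4],[[7,-40,0],[0,0,0],0.4],[[7,-40,0],[0,0,0],0.4],[[4,-20,0],[0,0,0],0.4]]' >/dev/null; python3 -m pendant '[[[4,-25,0],[0,0,0],0.4],[[0,0,0],[0,0,0],0.4],[[0,0,0],[0,0,0],0.4]]'
python3 - <<'E'
from h import *
goto([.4491,.1759,.1],.1661)
cm=optics.camera_model('wrist');im=optics.get_image('wrist');cv2.imwrite('pics/w5o.png',im[:,:,::-1]);cv2.imwrite('pics/w5.png',cv2.resize(im[:,:,::-1],(768,576)))
np.save('w5cam.npy',cm['cam_to_world'])
E
```

```text
t: 13.35
tool_pos: [0.4503, 0.1513, 0.2618]
tool_rot: [3.13, 0.26, -0.002]
contact_force: [0.0, -0.1, -0.7]
opening: 0.0449
grip_force: 41.6
pos [0.4503 0.1513 0.2618] shift(start tool axes) mm [  3.  -24.5 161.8] turn [ 0.0004  0.0011 -0.0005] t 13.35 yaw 0.1656
shift in goal axes [  2.8 -24.4 161.8]
```

View pics/w5.png

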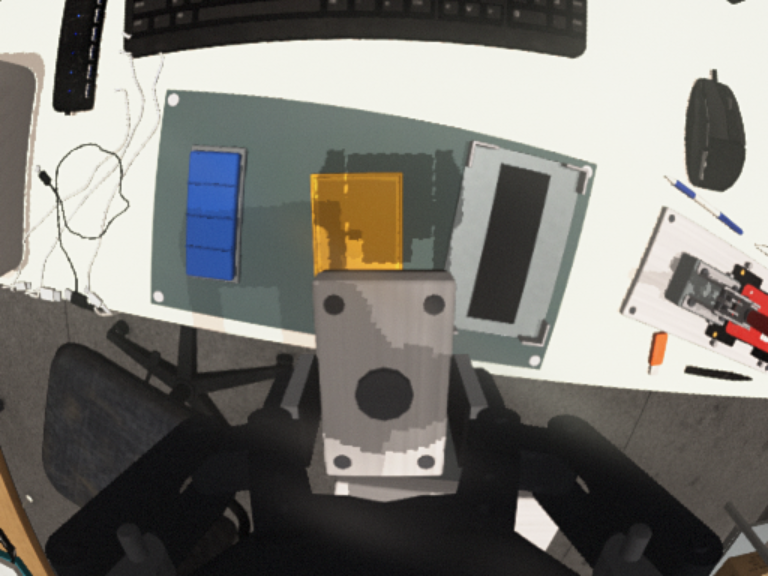

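The wrist view gives tray far corners at (311,173),(402,173), rest corners (191,148),(240,153),(235,280),(186,275), and rack strip corners (500,164),(549,170),(517,323),(469,317).

Run:
```python
from h import *
cm=dict(optics.camera_model('wrist'));cm['cam_to_world']=np.load('w5cam.npy')
im=cv2.imread('pics/w5o.png'); hsv=cv2.cvtColor(im,cv2.COLOR_BGR2HSV)
m=((hsv[:,:,0]>100)&(hsv[:,:,0]<125)&(hsv[:,:,1]>170)&(hsv[:,:,2]>80)).astype(np.uint8);m[:,200:]=0;m[:90]=0
n,l,s,c=cv2.connectedComponentsWithStats(m);i=1+s[1:,4].argmax()
q=cv2.boxPoints(cv2.minAreaRect(np.argwhere(l==i)[:,::-1].astype(np.float32)));print('rest box*1.5',(q*1.5).round(0).tolist())
f=lambda p,z:w('wrist',(p[0]/1.5,p[1]/1.5),z,cm)
for nme,L,z in (('rest',[(191,148),(240,153),(235,280),(186,275)],.018),('strip',[(500,164),(549,170),(517,323),(469,317)],.005)):
    P=np.array([f(p,z)[:2] for p in L]); d=(P[0]+P[1]-P[2]-P[3])/2
    print(nme,P.mean(0).round(4),'yaw',np.arctan2(d[1],d[0]).round(4),np.linalg.norm(d).round(4),np.linalg.norm((P[0]+P[3]-P[1]-P[2])/2).round(4))
A,B=f((311,173),.008),f((402,173),.008); d=(A-B)[:2]; wd=np.linalg.norm(d); y=d/wd; x=np.array([y[1],-y[0]])
print('tray',wd,'centre',(A+B)[:2]/2-x*.058,'yaw',np.arctan2(x[1],x[0]))
```

```text
rest box*1.5 [[184.0, 276.0], [190.0, 151.0], [239.0, 153.0], [232.0, 278.0]]
rest [0.4499 0.3107] yaw 0.0447 0.1196 0.0499
strip [0.4636 0.0324] yaw 0.0257 0.1511 0.0493
tray 0.0806947774186478 centre [0.4479469  0.17527948] yaw 0.1557354471051406
```

```bash
python3 -m pendant '[[[2,-24,0],[0,0,0],0.4],[[0,0,34],[0,0,0],0.4],[[0,0,34],[0,0,0],0.4],[[0,0,34],[0,0,0],0.4],[[0,0,34],[0,0,0],0.4],[[0,0,34],[0,0,0],0.4],[[0,0,30],[0,0,0],0.4],[[0,0,20],[0,0,0],0.4],[[0,0,0],[0,0,0],0.4],[[0,0,0],[0,0,0],0.4]]'
python3 - <<'E'
from h import *
goto([.4485,.1757,.0135],.161)
E
```

```text
t: 14.23
tool_pos: [0.4481, 0.1732, 0.0414]
tool_rot: [3.131, 0.255, -0.005]
contact_force: [0.1, -0.2, -0.8]
opening: 0.0448
grip_force: 41.7
pos [0.4481 0.1732 0.0414] shift(start tool axes) mm [ 0.9 -2.4 27.9] turn [0.0004 0.0029 0.0015] t 14.2333 yaw 0.1625
shift in goal axes [ 0.8 -2.4 27.9]
```

```bash
python3 -m pendant '[[[0,-1,12],[0,0,0],0.4],[[0,0,8],[0,0,0],0.4],[[0,0,0],[0,0,0],0.4],[[0,0,0],[0,0,0],0.4]]'
python3 - <<'E'
from h import *
goto([.4485,.1757,.0135],.161)
E
```

```text
t: 14.57
tool_pos: [0.4487, 0.1755, 0.0225]
tool_rot: [3.131, 0.258, 0.0]
contact_force: [0.6, 0.6, -1.3]
opening: 0.0447
grip_force: 41.7
pos [0.4487 0.1755 0.0225] shift(start tool axes) mm [-0.2 -0.3  9. ] turn [ 0.     -0.0001  0.0037] t 14.5667 yaw 0.1647
shift in goal axes [-0.2 -0.3  9. ]
```

```bash
python3 -m pendant '[[[-0.3,0,4],[0,0,0],0.4],[[0,0,3],[0,0,0],0.4],[[0,0,2],[0,0,0],0.4],[[0,0,0],[0,0,0],0.4],[[0,0,0],[0,0,0],0.4]]'
python3 - <<'E'
from h import *
goto([.4485,.1757,.0135],.161)
E
```

```text
t: 14.98
tool_pos: [0.4486, 0.1755, 0.0139]
tool_rot: [-3.131, -0.259, -0.0]
contact_force: [-1.7, -1.0, 3.8]
opening: 0.0447
grip_force: 42.2
pos [0.4486 0.1755 0.0139] shift(start tool axes) mm [-0.1 -0.2  0.4] turn [-0.     -0.0002  0.0039] t 14.9833 yaw 0.1649
shift in goal axes [-0.1 -0.2  0.4]
```

```bash
python3 -m pendant '[[[0,0,0],[0,0,0],0.7],[[0,0,0],[0,0,0],0.8],[[0,0,0],[0,0,0],0.8],[[0,0,-15],[0,0,0],0.8],[[0,0,-35],[0,0,0],1],[[0,0,-35],[0,0,0],1],[[0,0,-35],[0,0,0],1],[[0,0,-35],[0,0,0],1],[[0,0,-35],[0,0,0],1],[[0,0,-35],[0,0,0],1],[[0,0,-20],[0,0,0],1],[[0,0,0],[0,0,0],1]]'
python3 - <<'E'
from h import *
goto(fx(-62,0,262),YF-np.pi); 
cm=optics.camera_model('wrist');im=optics.get_image('wrist');cv2.imwrite('pics/w6o.png',im[:,:,::-1]);cv2.imwrite('pics/w6.png',cv2.resize(im[90:330,100:420,::-1],(800,600)))
np.save('w6cam.npy',cm['cam_to_world'])
E
```

```text
t: 15.98
tool_pos: [0.451, 0.176, 0.265]
tool_rot: [-3.129, -0.258, -0.017]
contact_force: [0.6, -0.1, 0.3]
opening: 0.0855
grip_force: 0.0
pos [0.451 0.176 0.265] shift(start tool axes) mm [-87.  489.5   1.8] turn [-0.011  -0.0071  1.8989] t 15.9833 yaw 0.1648
shift in goal axes [491.4 -75.4   3. ]
```

View pics/w6.png

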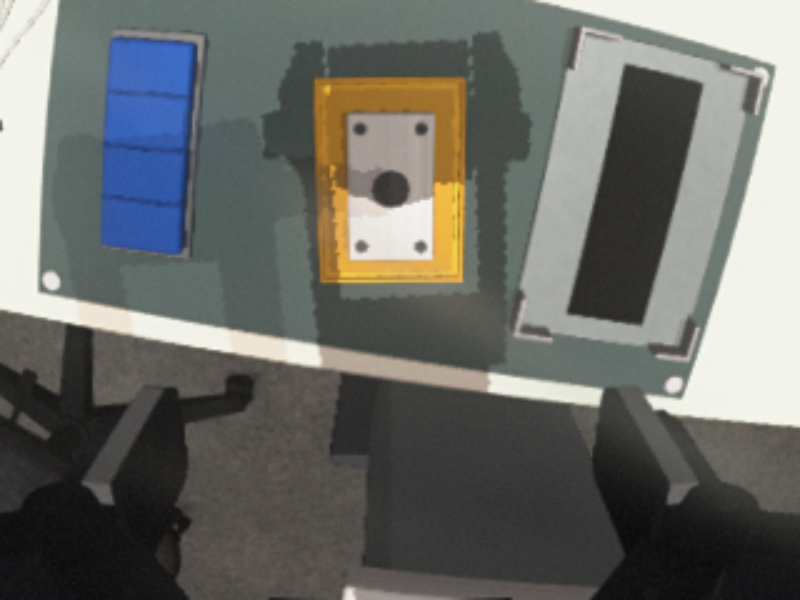

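Crop (100+u/2.5, 90+v/2.5): the plate (347–434, 113–260) lies inside the tray (316–466, 78–282). Rest corners are (111,36),(197,41),(183,254),(102,246) and rack strip corners (625,65),(703,82),(643,324),(568,314).

Run:
```python
from h import *
cm=dict(optics.camera_model('wrist'));cm['cam_to_world']=np.load('w6cam.npy')
f=lambda p,z:w('wrist',(100+(p[0]+.5)/2.5-.5,90+(p[1]+.5)/2.5-.5),z,cm)
for nme,L,z in (('rest',[(111,36),(197,41),(183,254),(102,246)],.018),('strip',[(625,65),(703,82),(643,324),(568,314)],.005),('rackposts',[(576,28),(767,74),(690,357),(516,333)],.021),('tray',[(316,79),(466,78),(463,282),(321,282)],.008),('plate',[(347,113),(434,113),(434,260),(347,260)],.023)):
    P=np.array([f(p,z)[:2] for p in L]); d=(P[0]+P[1]-P[2]-P[3])/2
    print(nme,P.mean(0).round(4),'yaw',np.arctan2(d[1],d[0]).round(4),np.linalg.norm(d).round(4),np.linalg.norm((P[0]+P[3]-P[1]-P[2])/2).round(4))
```

```text
rest [0.4496 0.3114] yaw 0.0426 0.1193 0.0495
strip [0.4627 0.0331] yaw 0.0004 0.1494 0.0491
rackposts [0.464  0.0347] yaw 0.0044 0.1736 0.1143
tray [0.4483 0.1743] yaw 0.1708 0.1152 0.0809
plate [0.4484 0.1749] yaw 0.1656 0.08 0.0463
```

```bash
python3 -m pendant '[[[-4,20,0],[0,0,0],1],[[-7,40,0],[0,0,0],1],[[-7,40,0],[0,0,0],1],[[-7,40,0],[0,0,0],1],[[-7,40,0],[0,0,0],1],[[-7,40,0],[0,0,0],1],[[-7,40,0],[0,0,0],1],[[-7,40,0],[0,0,0],1],[[-7,40,0],[0,0,0],1],[[-7,40,0],[0,0,0],1],[[-7,40,0],[0,0,0],1],[[-7,40,0],[0,0,0],1]]' >/dev/null; python3 -m pendant '[[[-5,25,0],[0,0,0],1],[[-3,15,0],[0,0,0],1],[[0,0,0],[0,0,0.12],1],[[0,0,0],[0,0,0.12],1],[[0,0,0],[0,0,0.12],1],[[0,0,0],[0,0,0.12],1],[[0,0,0],[0,0,0.12],1],[[0,0,0],[0,0,0.12],1],[[0,0,0],[0,0,0.12],1],[[0,0,0],[0,0,0.12],1],[[0,0,0],[0,0,0.12],1],[[0,0,0],[0,0,0.12],1]]'; python3 -m pendant '[[[0,0,0],[0,0,0.12],1],[[0,0,0],[0,0,0.12],1],[[0,0,0],[0,0,0.12],1],[[0,0,0],[0,0,0.12],1],[[0,0,0],[0,0,0.12],1],[[0,0,0],[0,0,0.1],1],[[0,0,0],[0,0,0],1],[[0,0,0],[0,0,0],1]]';  python3 - <<'E'
from h import *
goto(fx(-62,0,16),YF-np.pi)
E
```

```text
t: 18.03
tool_pos: [0.4424, -0.3311, 0.2566]
tool_rot: [-2.725, 1.561, 0.004]
contact_force: [-0.2, -0.2, -0.4]
opening: 0.085
grip_force: 0.0
t: 18.7
tool_pos: [0.4424, -0.3315, 0.2571]
tool_rot: [-2.035, 2.393, 0.003]
contact_force: [0.5, -1.1, -0.5]
opening: 0.0855
grip_force: 0.0
pos [ 0.4424 -0.3315  0.2571] shift(start tool axes) mm [-10.5  -1.8 241.1] turn [0.0015 0.0013 0.0022] t 18.7 yaw -1.7319
shift in goal axes [-10.8  -1.4 241.1]
```

```bash
python3 -m pendant '[[[-10.5,-1.5,0],[0,0,0],1],[[0,0,35],[0,0,0],1],[[0,0,35],[0,0,0],1],[[0,0,35],[0,0,0],1],[[0,0,35],[0,0,0],1],[[0,0,0],[0,0,0],1],[[0,0,0],[0,0,0],1],[[0,0,0],[0,0,0],1]]'
python3 - <<'E'
from h import *
goto(fx(-62,0,16),YF-np.pi)
cm=optics.camera_model('wrist');im=optics.get_image('wrist')[:,:,::-1].copy();cv2.imwrite('pics/w7o.png',im)
hsv=cv2.cvtColor(im,cv2.COLOR_BGR2HSV);m=(((hsv[:,:,0]<8)|(hsv[:,:,0]>172))&(hsv[:,:,1]>150)&(hsv[:,:,2]>60)).astype(np.uint8)
n,l,s,c=cv2.connectedComponentsWithStats(m);i=1+s[1:,4].argmax();print(s[i])
uv=np.argwhere(l==i)[:,::-1]
P=np.array([w('wrist',p,.030,cm)[:2] for p in uv])*1000
(cx,cy),sz,ang=cv2.minAreaRect(P.astype(np.float32));print('phone',cx,cy,sz,ang)
c_,s_=np.cos(YF),np.sin(YF);d=np.array([cx,cy])/1000-F0[:2];print('fixture mm',(c_*d[0]+s_*d[1])*1000,(-s_*d[0]+c_*d[1])*1000)
E
```

```text
t: 19.37
tool_pos: [0.4468, -0.3227, 0.1204]
tool_rot: [-2.032, 2.395, -0.004]
contact_force: [-0.2, -0.5, 0.6]
opening: 0.0855
grip_force: 0.0
pos [ 0.4468 -0.3227  0.1204] shift(start tool axes) mm [ -1.5   1.7 104.4] turn [-0.0022 -0.0013 -0.0001] t 19.3667 yaw -1.7342
shift in goal axes [ -1.4   1.5 104.4]
[ 221  114   80  153 9438]
phone 444.6083068847656 -322.314208984375 (134.75486755371094, 63.19901657104492) 80.82110595703125
fixture mm -63.370834215863425 0.6986926865804148
```

```bash
python3 -m pendant '[[[0,1.5,20],[0,0,0],1],[[0,0,34],[0,0,0],1],[[0,0,26],[0,0,0],1],[[0,0,0],[0,0,0],1],[[0,0,0],[0,0,0],1],[[0,0,0],[0,0,0],1]]'
python3 - <<'E'
from h import *
goto([.4446,-.3223,.015],YF-np.pi)
E
```

```text
t: 19.92
tool_pos: [0.4461, -0.3237, 0.0416]
tool_rot: [-2.031, 2.396, -0.008]
contact_force: [0.3, -0.4, 0.5]
opening: 0.0853
grip_force: 0.0
pos [ 0.4461 -0.3237  0.0416] shift(start tool axes) mm [-1.2  1.8 26.6] turn [-0.0042 -0.0028 -0.001 ] t 19.9167 yaw -1.7351
shift in goal axes [-1.1  1.7 26.6]
```

```bash
python3 -m pendant '[[[-0.6,1.2,12],[0,0,0],1],[[0,0,9],[0,0,0],1],[[0,0,5],[0,0,0],1],[[0,0,0],[0,0,0],1],[[0,0,0],[0,0,0],1],[[0,0,0],[0,0,0],1]]'
python3 - <<'E'
from h import *
goto([.4446,-.3223,.0125],YF-np.pi)
E
```

```text
t: 20.42
tool_pos: [0.4433, -0.3213, 0.0124]
tool_rot: [2.032, -2.396, 0.0]
contact_force: [0.2, -0.1, 0.9]
opening: 0.0852
grip_force: 0.0
pos [ 0.4433 -0.3213  0.0124] shift(start tool axes) mm [ 0.7 -1.5 -0.1] turn [-0.0001 -0.0001 -0.0011] t 20.4167 yaw -1.7352
shift in goal axes [ 0.7 -1.5 -0.1]
```

```bash
python3 -m pendant '[[[0,-0.5,0],[0,0,0],0.7],[[0,0,0],[0,0,0],0.6],[[0,0,0],[0,0,0],0.6],[[0,0,0],[0,0,0],0.6],[[0,0,0],[0,0,0],0.6]]' 40
python3 - <<'E'
from h import *
goto([.4446,-.3223,.0125],YF-np.pi)
E
```

```text
t: 20.83
tool_pos: [0.4443, -0.3218, 0.0131]
tool_rot: [-2.031, 2.396, -0.002]
contact_force: [-0.2, -1.0, 3.8]
opening: 0.0655
grip_force: 45.9
pos [ 0.4443 -0.3218  0.0131] shift(start tool axes) mm [ 0.4 -0.4  0.6] turn [-0.0013 -0.0009 -0.0011] t 20.8333 yaw -1.7352
shift in goal axes [ 0.4 -0.4  0.6]
```

```bash
python3 -m pendant '[[[0,0,-3],[0,0,0],0.6],[[0,0,-6],[0,0,0],0.6],[[0,0,-12],[0,0,0],0.6],[[0,0,-24],[0,0,0],0.6],[[0,0,-34],[0,0,0],0.6],[[0,0,-34],[0,0,0],0.6],[[0,0,-34],[0,0,0],0.6],[[0,0,-34],[0,0,0],0.6],[[0,0,-34],[0,0,0],0.6],[[0,0,-20],[0,0,0],0.6],[[0,0,-10],[0,0,0],0.6],[[0,0,0],[0,0,0],0.6]]' 40
python3 - <<'E'
from h import *
goto([.4446,-.3223,.262],YF-np.pi)
im=optics.get_image('wrist')[:,:,::-1].copy();cv2.imwrite('pics/w8.png',cv2.resize(im,(768,576)))
E
```

```text
t: 21.83
tool_pos: [0.4446, -0.3221, 0.261]
tool_rot: [-2.031, 2.396, -0.009]
contact_force: [0.7, -0.2, -1.0]
opening: 0.0657
grip_force: 45.4
pos [ 0.4446 -0.3221  0.261 ] shift(start tool axes) mm [ 0.2 -0.1 -1. ] turn [-0.0049 -0.0032 -0.0011] t 21.8333 yaw -1.7352
shift in goal axes [ 0.2 -0.1 -1. ]
```

View pics/w8.png

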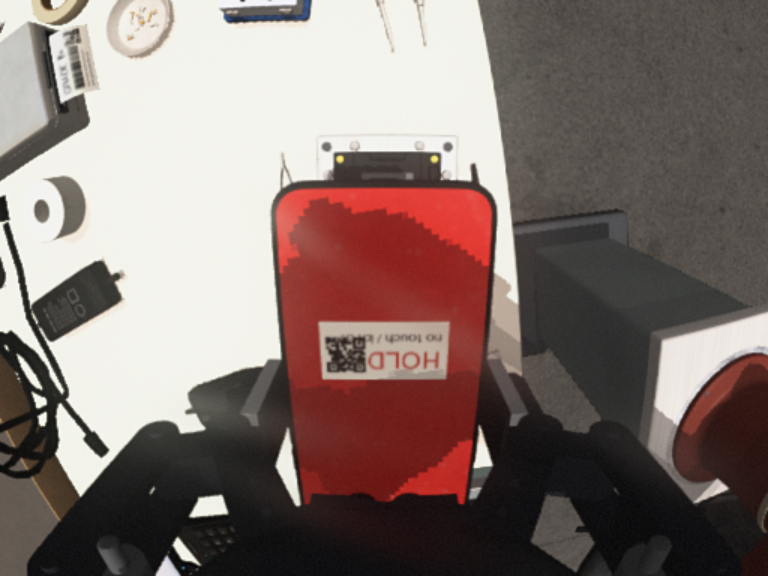

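The phone is held square and level, front edge at row 181 and centred at column 384. The insert stayed in place.

```bash
python3 -m pendant '[[[0,0,0],[0,0,-0.06],0.6],[[0,0,0],[0,0,-0.12],0.6],[[0,0,0],[0,0,-0.12],0.6],[[0,0,0],[0,0,-0.12],0.6],[[0,0,0],[0,0,-0.12],0.6],[[0,0,0],[0,0,-0.12],0.6],[[0,0,0],[0,0,-0.12],0.6],[[0,0,0],[0,0,-0.12],0.6],[[0,0,0],[0,0,-0.12],0.6],[[0,0,0],[0,0,-0.12],0.6],[[0,0,0],[0,0,-0.12],0.6],[[0,0,0],[0,0,-0.12],0.6]]' >/dev/null; python3 -m pendant '[[[0,0,0],[0,0,-0.12],0.6],[[0,0,0],[0,0,-0.12],0.6],[[0,0,0],[0,0,-0.12],0.6],[[0,0,0],[0,0,-0.037],0.6],[[0,0,0],[0,0,0],0.6],[[0,0,0],[0,0,0],0.6],[[0,0,0],[0,0,0],0.6]]';  python3 - <<'E'
from h import *
goto([.4497,.3115,.26],.042); print('front edge',tooloff((256,181/1.5),-17))
E
```

```text
t: 23.47
tool_pos: [0.4431, -0.3208, 0.2555]
tool_rot: [-3.139, -0.064, 0.003]
contact_force: [-0.7, 0.1, -2.8]
opening: 0.0655
grip_force: 45.3
pos [ 0.4431 -0.3208  0.2555] shift(start tool axes) mm [  32.3 -631.5   -3.2] turn [-0.0021  0.002  -0.0012] t 23.4667 yaw 0.0408
shift in goal axes [  33.1 -631.5   -4.5]
front edge [70.79774247  0.8755338 ]
```

```bash
python3 -m pendant '[[[1,-15,-3],[0,0,0],0.6],[[2,-30,-3],[0,0,0],0.6],[[2,-39,0],[0,0,0],0.6],[[2,-39,0],[0,0,0],0.6],[[2,-39,0],[0,0,0],0.6],[[2,-39,0],[0,0,0],0.6],[[2,-39,0],[0,0,0],0.6],[[2,-39,0],[0,0,0],0.6],[[2,-39,0],[0,0,0],0.6],[[2,-39,0],[0,0,0],0.6],[[2,-39,0],[0,0,0],0.6],[[2,-39,0],[0,0,0],0.6]]' >/dev/null; python3 -m pendant '[[[2,-39,0],[0,0,0],0.6],[[2,-39,0],[0,0,0],0.6],[[2,-39,0],[0,0,0],0.6],[[2,-39,0],[0,0,0],0.6],[[1,-20,0],[0,0,0],0.6],[[0,-10,0],[0,0,0],0.6],[[0,0,0],[0,0,0],0.6],[[0,0,0],[0,0,0],0.6],[[0,0,0],[0,0,0],0.6]]';  python3 - <<'E'
from h import *
goto([.449,.3115,.06],.042)
E
```

```text
t: 25.22
tool_pos: [0.4497, 0.2994, 0.2633]
tool_rot: [3.14, 0.064, -0.0]
contact_force: [-0.1, 0.0, -1.4]
opening: 0.0657
grip_force: 45.4
pos [0.4497 0.2994 0.2633] shift(start tool axes) mm [-2.000e-01 -1.220e+01  2.033e+02] turn [ 0.0006  0.0001 -0.0014] t 25.2167 yaw 0.0406
shift in goal axes [-1.000e-01 -1.210e+01  2.033e+02]
```

```bash
python3 -m pendant '[[[0,-12,0],[0,0,0],0.6],[[0,0,30],[0,0,0],0.6],[[0,0,35],[0,0,0],0.6],[[0,0,35],[0,0,0],0.6],[[0,0,35],[0,0,0],0.6],[[0,0,35],[0,0,0],0.6],[[0,0,25],[0,0,0],0.6],[[0,0,15],[0,0,0],0.6],[[0,0,8],[0,0,0],0.6],[[0,0,0],[0,0,0],0.6],[[0,0,0],[0,0,0],0.6],[[0,0,0],[0,0,0],0.6]]';  python3 - <<'E'
from h import *
goto([.449,.3115,.009],.042)
E
```

```text
t: 26.22
tool_pos: [0.4507, 0.313, 0.0473]
tool_rot: [-3.139, -0.065, -0.005]
contact_force: [-0.0, -0.0, -0.0]
opening: 0.066
grip_force: 45.5
pos [0.4507 0.313  0.0473] shift(start tool axes) mm [-1.9  1.5 38.3] turn [-0.0015 -0.0031 -0.0007] t 26.2167 yaw 0.0413
shift in goal axes [-1.7  1.4 38.3]
```

```bash
python3 -m pendant '[[[-1,0.8,10],[0,0,0],0.6],[[0,0,10],[0,0,0],0.6],[[0,0,6],[0,0,0],0.6],[[0,0,3],[0,0,0],0.6],[[0,0,0],[0,0,0],0.6],[[0,0,0],[0,0,0],0.6],[[0,0,0],[0,0,0],0.6]]';  python3 - <<'E'
from h import *
goto([.449,.3115,.009],.042)
E
```

```text
t: 26.8
tool_pos: [0.4485, 0.3117, 0.0165]
tool_rot: [-3.141, -0.066, -0.001]
contact_force: [0.5, 0.5, -1.4]
opening: 0.066
grip_force: 45.5
pos [0.4485 0.3117 0.0165] shift(start tool axes) mm [0.5 0.3 7.5] turn [-0.0002 -0.0004 -0.0002] t 26.8 yaw 0.0418
shift in goal axes [0.5 0.3 7.5]
```

```bash
python3 -m pendant '[[[0.3,0,2],[0,0,0],0.6],[[0,0,1.5],[0,0,0],0.6],[[0,0,1],[0,0,0],0.6],[[0,0,1],[0,0,0],0.6],[[0,0,0],[0,0,0],0.6],[[0,0,0],[0,0,0],0.6]]';  python3 - <<'E'
from h import *
goto([.449,.3115,.009],.042)
E
```

```text
t: 27.3
tool_pos: [0.4485, 0.3116, 0.0107]
tool_rot: [3.141, 0.066, -0.0]
contact_force: [-0.3, 0.1, -1.5]
opening: 0.0656
grip_force: 45.5
pos [0.4485 0.3116 0.0107] shift(start tool axes) mm [0.5 0.1 1.7] turn [ 0.      0.0001 -0.0002] t 27.3 yaw 0.0418
shift in goal axes [0.5 0.1 1.7]
```

```bash
python3 -m pendant '[[[0,0,1],[0,0,0],0.6],[[0,0,0.7],[0,0,0],0.6],[[0,0,0],[0,0,0],0.6],[[0,0,0],[0,0,0],0.6]]';  python3 - <<'E'
from h import *
goto([.449,.3115,.009],.042)
E
```

```text
t: 27.63
tool_pos: [0.4486, 0.3117, 0.0092]
tool_rot: [-3.141, -0.066, -0.0]
contact_force: [-0.6, -0.0, -1.6]
opening: 0.0659
grip_force: 45.5
pos [0.4486 0.3117 0.0092] shift(start tool axes) mm [0.4 0.2 0.2] turn [-0.0001 -0.0002 -0.0002] t 27.6333 yaw 0.0418
shift in goal axes [0.4 0.2 0.2]
```

```bash
python3 -m pendant '[[[0,0,0.7],[0,0,0],0.6],[[0,0,0],[0,0,0],0.6],[[0,0,0],[0,0,0],0.6]]' | grep -E "pos|contact"; python3 -m pendant '[[[0,0,0.6],[0,0,0],0.6],[[0,0,0],[0,0,0],0.6],[[0,0,0],[0,0,0],0.6]]'| grep -E "pos|contact"
```

```text
tool_pos: [0.4486, 0.3117, 0.0091]
contact_force: [-3.5, -1.8, 5.3]
tool_pos: [0.4486, 0.3117, 0.0091]
contact_force: [-4.4, -3.2, 9.4]
```

```bash
python3 -m pendant '[[[0,0,-1],[0,0,0],0.6],[[0,0,0],[0,0,0],0.8],[[0,0,0],[0,0,0],1],[[0,0,0],[0,0,0],1],[[0,0,0],[0,0,0],1],[[0,0,-10],[0,0,0],1],[[0,0,-30],[0,0,0],1],[[0,0,-35],[0,0,0],1],[[0,0,-35],[0,0,0],1],[[0,0,-35],[0,0,0],1],[[0,0,-35],[0,0,0],1],[[0,0,-35],[0,0,0],1]]'; python3 -m pendant '[[[0,0,-30],[0,0,0],1],[[0,0,0],[0,0,0],1],[[0,0,0],[0,0,0],1]]'
python3 - <<'E'
from h import *
goto(fx(-62,0,262),.042)
cm=optics.camera_model('wrist');im=optics.get_image('wrist')[:,:,::-1].copy();cv2.imwrite('pics/w9o.png',im);np.save('w9cam.npy',cm['cam_to_world'])
hsv=cv2.cvtColor(im,cv2.COLOR_BGR2HSV);m=(((hsv[:,:,0]<8)|(hsv[:,:,0]>172))&(hsv[:,:,1]>150)&(hsv[:,:,2]>60)).astype(np.uint8)
n,l,s,c=cv2.connectedComponentsWithStats(m)
for i in range(1,n):
    if s[i,4]<1500: continue
    P=np.array([w('wrist',p,.026,cm)[:2] for p in np.argwhere(l==i)[:,::-1]])*1000
    print(s[i],cv2.minAreaRect(P.astype(np.float32)))
E
```

```text
t: 29.13
tool_pos: [0.4483, 0.3115, 0.2265]
tool_rot: [-3.14, -0.066, -0.002]
contact_force: [0.9, -0.6, -0.3]
opening: 0.0854
grip_force: 0.0
t: 29.38
tool_pos: [0.4497, 0.3122, 0.2576]
tool_rot: [-3.138, -0.066, -0.009]
contact_force: [-0.5, -0.6, 0.0]
opening: 0.0853
grip_force: 0.0
pos [0.4497 0.3122 0.2576] shift(start tool axes) mm [-30.6 632.6  -6.3] turn [-0.0026 -0.0058 -0.0002] t 29.3833 yaw 0.0418
shift in goal axes [-30.8 632.6  -4.4]
[ 232  111   50  101 4040] ((450.9023132324219, 311.09906005859375), (132.83555603027344, 63.721920013427734), 2.4477195739746094)
```

The phone is on the rest within about 1 mm. Now the insert.

```bash
python3 -m pendant '[[[-1,20,-3],[0,0,0],1],[[-2,40,-3],[0,0,0],1],[[-2,40,0],[0,0,0],1],[[-2,40,0],[0,0,0],1],[[-2,40,0],[0,0,0],1],[[-2,40,0],[0,0,0],1],[[-2,40,0],[0,0,0],1],[[-2,40,0],[0,0,0],1],[[-2,40,0],[0,0,0],1],[[-2,40,0],[0,0,0],1],[[-2,40,0],[0,0,0],1],[[-2,40,0],[0,0,0],1]]' >/dev/null; python3 -m pendant '[[[-2,40,0],[0,0,0],1],[[-2,40,0],[0,0,0],1],[[-2,40,0],[0,0,0],1],[[-2,40,0],[0,0,0],1],[[-1,12,0],[0,0,0],1],[[0,0,0],[0,0,0],1],[[0,0,0],[0,0,0.12],1],[[0,0,0],[0,0,0.12],1],[[0,0,0],[0,0,0.12],1],[[0,0,0],[0,0,0.12],1],[[0,0,0],[0,0,0.12],1],[[0,0,0],[0,0,0.12],1]]' >/dev/null; python3 -m pendant '[[[0,0,0],[0,0,0.12],1],[[0,0,0],[0,0,0.12],1],[[0,0,0],[0,0,0.12],1],[[0,0,0],[0,0,0.12],1],[[0,0,0],[0,0,0.12],1],[[0,0,0],[0,0,0.12],1],[[0,0,0],[0,0,0.12],1],[[0,0,0],[0,0,0.12],1],[[0,0,0],[0,0,0.12],1],[[0,0,0],[0,0,0],1],[[0,0,0],[0,0,0],1]]';  python3 - <<'E'
from h import *
goto(fx(-62,0,120),YF-np.pi)
E
```

```text
t: 32.35
tool_pos: [0.4429, -0.3196, 0.2587]
tool_rot: [-2.009, 2.415, 0.003]
contact_force: [0.1, -0.1, 0.2]
opening: 0.0855
grip_force: 0.0
pos [ 0.4429 -0.3196  0.2587] shift(start tool axes) mm [  1.2  -3.1 138.7] turn [ 0.0015  0.0014 -0.0197] t 32.35 yaw -1.7538
shift in goal axes [  1.   -2.9 138.7]
```

```bash
python3 -m pendant '[[[0.5,-1.5,0],[0,0,-0.02],1],[[0,0,35],[0,0,0],1],[[0,0,35],[0,0,0],1],[[0,0,35],[0,0,0],1],[[0,0,35],[0,0,0],1],[[0,0,0],[0,0,0],1],[[0,0,0],[0,0,0],1],[[0,0,0],[0,0,0],1]]' >/dev/null
python3 - <<'E'
from h import *
goto(fx(-62,0,11),YF-np.pi)
cm=optics.camera_model('wrist');im=optics.get_image('wrist')[:,:,::-1].copy();cv2.imwrite('pics/w10.png',cv2.resize(im,(768,576)))
# yellow marks
hsv=cv2.cvtColor(im,cv2.COLOR_BGR2HSV);m=((hsv[:,:,0]>18)&(hsv[:,:,0]<34)&(hsv[:,:,1]>130)&(hsv[:,:,2]>70)).astype(np.uint8)
n,l,s,c=cv2.connectedComponentsWithStats(m)
for i in range(1,n):
    if s[i,4]>8:
        d=w('wrist',c[i],.028,cm)-F0; c_,s_=np.cos(YF),np.sin(YF)
        print(s[i,4],(c[i]*1.5).round(0),[round((c_*d[0]+s_*d[1])*1000,1),round((-s_*d[0]+c_*d[1])*1000,1)])
E
```

```text
pos [ 0.4453 -0.3226  0.1219] shift(start tool axes) mm [ -1.7   0.3 110.8] turn [-0.0021 -0.0014 -0.0029] t 33.0167 yaw -1.737
shift in goal axes [ -1.6   0.  110.9]
23 [314. 163.] [np.float64(-135.4), np.float64(-38.6)]
21 [461. 162.] [np.float64(-136.1), np.float64(39.5)]
17 [325. 399.] [np.float64(6.0), np.float64(-38.3)]
```

View pics/w10.png

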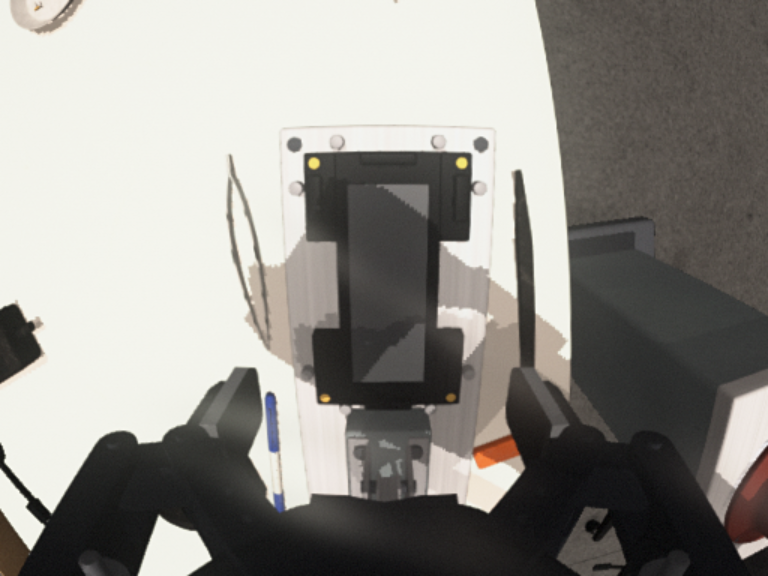

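The insert is clear, its yellow marks at (314,163),(461,162),(325,399),(451,398), and the waist is at rows 241–328. I'll descend.

```bash
python3 -m pendant '[[[0,0,30],[0,0,0],1],[[0,0,30],[0,0,0],1],[[0,0,25],[0,0,0],1],[[0,0,13],[0,0,0],0.9],[[0,0,6],[0,0,0],0.9],[[0,0,0],[0,0,0],0.9],[[0,0,0],[0,0,0],0.9],[[0,0,0],[0,0,0],0.9]]'
python3 - <<'E'
from h import *
goto(fx(-63.5,0.3,11),YF-np.pi)
E
```

```text
t: 33.73
tool_pos: [0.4458, -0.3233, 0.0182]
tool_rot: [-2.028, 2.399, -0.006]
contact_force: [-1.0, 0.0, 0.0]
opening: 0.0768
grip_force: 0.0
pos [ 0.4458 -0.3233  0.0182] shift(start tool axes) mm [-0.7  1.   7.2] turn [-0.0034 -0.0023 -0.004 ] t 33.7333 yaw -1.7381
shift in goal axes [-0.6  0.9  7.2]
```

```bash
python3 -m pendant '[[[-0.3,0.5,3],[0,0,0],0.9],[[0,0,3],[0,0,-0.003],0.9],[[0,0,0],[0,0,0],0.9],[[0,0,0],[0,0,0],0.9],[[0,0,0],[0,0,0],0.7],[[0,0,0],[0,0,0],0.5],[[0,0,0],[0,0,0],0.5],[[0,0,0],[0,0,0],0.5],[[0,0,0],[0,0,0],0.5]]' 50
python3 - <<'E'
from h import *
goto(fx(-63.5,0.3,11),YF-np.pi)
E
```

```text
t: 34.48
tool_pos: [0.4443, -0.3219, 0.0103]
tool_rot: [-2.032, 2.396, -0.002]
contact_force: [0.2, -1.1, 2.3]
opening: 0.0564
grip_force: 54.1
pos [ 0.4443 -0.3219  0.0103] shift(start tool axes) mm [ 0.5 -0.8 -0.7] turn [-0.0008 -0.0006 -0.0011] t 34.4833 yaw -1.7352
shift in goal axes [ 0.5 -0.8 -0.7]
```

Grasped (56.4 mm for a 58 mm waist). Lifting straight up.

```bash
python3 -m pendant '[[[0,0,-3],[0,0,0],0.5],[[0,0,-6],[0,0,0],0.5],[[0,0,-12],[0,0,0],0.5],[[0,0,-24],[0,0,0],0.5],[[0,0,-34],[0,0,0],0.5],[[0,0,-34],[0,0,0],0.5],[[0,0,-34],[0,0,0],0.5],[[0,0,-34],[0,0,0],0.5],[[0,0,-34],[0,0,0],0.5],[[0,0,-25],[0,0,0],0.5],[[0,0,-10],[0,0,0],0.5],[[0,0,0],[0,0,0],0.5]]' 50
python3 - <<'E'
from h import *
goto(fx(-62,0,262),YF-np.pi)
im=optics.get_image('wrist')[:,:,::-1].copy();cv2.imwrite('pics/w11.png',cv2.resize(im,(768,576)))
hsv=cv2.cvtColor(im,cv2.COLOR_BGR2HSV);m=((hsv[:,:,0]>18)&(hsv[:,:,0]<34)&(hsv[:,:,1]>130)&(hsv[:,:,2]>60)).astype(np.uint8)
n,l,s,c=cv2.connectedComponentsWithStats(m)
for i in range(1,n):
    if s[i,4]>8: print(s[i,4],(c[i]*1.5).round(0),tooloff(c[i],-17.7).round(1))
E
```

```text
t: 35.48
tool_pos: [0.4449, -0.3225, 0.2639]
tool_rot: [-2.031, 2.396, -0.01]
contact_force: [-0.8, 0.0, -1.3]
opening: 0.0559
grip_force: 57.8
pos [ 0.4449 -0.3225  0.2639] shift(start tool axes) mm [-1.5 -0.3  1.9] turn [-0.0056 -0.0038 -0.0011] t 35.4833 yaw -1.7352
shift in goal axes [-1.5 -0.4  1.9]
132 [250. 172.] [ 74.5 -37.5]
154 [517. 172.] [74.5 39. ]
```

View pics/w11.png

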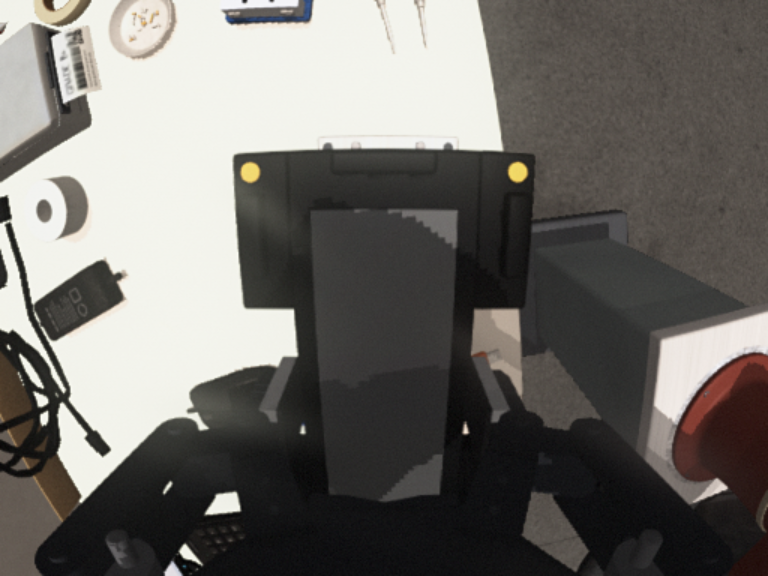

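```bash
python3 - <<'E'
from h import *
for z in (-17.7,-11.7): print(z,[tooloff((a/1.5,b/1.5),z).round(1) for a,b in ((384,152),(244,307),(528,307),(232,155),(536,155))])
goto([.4635,.034,.262],0.0)
E
python3 -m pendant '[[[0,0,0],[0,0,-0.06],0.5],[[0,0,0],[0,0,-0.12],0.5],[[0,0,0],[0,0,-0.12],0.5],[[0,0,0],[0,0,-0.12],0.5],[[0,0,0],[0,0,-0.12],0.5],[[0,0,0],[0,0,-0.12],0.5],[[0,0,0],[0,0,-0.12],0.5],[[0,0,0],[0,0,-0.12],0.5],[[0,0,0],[0,0,-0.12],0.5],[[0,0,0],[0,0,-0.12],0.5],[[0,0,0],[0,0,-0.12],0.5],[[0,0,0],[0,0,-0.12],0.5]]' >/dev/null; python3 -m pendant '[[[0,0,0],[0,0,-0.12],0.5],[[0,0,0],[0,0,-0.12],0.5],[[0,0,0],[0,0,-0.115],0.5],[[0,0,0],[0,0,0],0.5],[[0,0,0],[0,0,0],0.5]]'; python3 -c "
from h import *
goto([.4635,.034,.262],0.0)"
```

```text
-17.7 [array([79. ,  0.9]), array([ 33.3, -42.4]), array([33.4, 45.6]), array([ 79.6, -42.8]), array([79.7, 44.6])]
-11.7 [array([79. ,  0.9]), array([ 31.1, -44.5]), array([31.2, 47.7]), array([ 79.6, -44.9]), array([79.7, 46.7])]
pos [ 0.4441 -0.3217  0.2608] shift(start tool axes) mm [-354.1   39.1   -1.7] turn [-3.0000e-04 -2.5000e-03 -1.7352e+00] t 35.5333 yaw -1.7352
shift in goal axes [  19.4 -355.7   -1.2]
t: 36.95
tool_pos: [0.443, -0.3207, 0.2569]
tool_rot: [-3.138, 0.005, 0.005]
contact_force: [-0.3, -0.7, -1.5]
opening: 0.0562
grip_force: 57.7
pos [ 0.443  -0.3207  0.2569] shift(start tool axes) mm [  19.3 -354.8   -4. ] turn [-0.0033  0.0034 -0.0032] t 36.95 yaw -0.0032
shift in goal axes [  20.5 -354.7   -5.1]
```

```bash
python3 -m pendant '[[[1,-20,-5],[0,0,0],0.5],[[2,-39,0],[0,0,0.003],0.5],[[2,-39,0],[0,0,0],0.5],[[2,-39,0],[0,0,0],0.5],[[2,-39,0],[0,0,0],0.5],[[2,-39,0],[0,0,0],0.5],[[2,-39,0],[0,0,0],0.5],[[2,-39,0],[0,0,0],0.5],[[2,-39,0],[0,0,0],0.5],[[2,-22,0],[0,0,0],0.5],[[0,0,0],[0,0,0],0.5],[[0,0,0],[0,0,0],0.5]]'; python3 -m pendant '[[[0,0,30],[0,0,0],0.5],[[0,0,35],[0,0,0],0.5],[[0,0,35],[0,0,0],0.5],[[0,0,35],[0,0,0],0.5],[[0,0,35],[0,0,0],0.5],[[0,0,0],[0,0,0],0.5],[[0,0,0],[0,0,0],0.5],[[0,0,0],[0,0,0],0.5]]'; python3 -c "
from h import *
goto([.4622,.034,.0055],0.0)"
```

```text
t: 37.95
tool_pos: [0.4633, 0.0334, 0.2637]
tool_rot: [3.141, -0.004, -0.003]
contact_force: [-0.3, 0.0, -2.3]
opening: 0.0562
grip_force: 57.7
t: 38.62
tool_pos: [0.4651, 0.0315, 0.0966]
tool_rot: [3.141, -0.008, 0.004]
contact_force: [-0.0, -0.6, -0.5]
opening: 0.056
grip_force: 57.7
pos [0.4651 0.0315 0.0966] shift(start tool axes) mm [-3.1 -2.5 91.1] turn [ 0.0003 -0.0023 -0.005 ] t 38.6167 yaw -0.005
shift in goal axes [-2.9 -2.5 91.1]
```

```bash
python3 -m pendant '[[[-1.5,-1,25],[0,0,-0.005],0.5],[[0,0,25],[0,0,0],0.5],[[0,0,15],[0,0,0],0.5],[[0,0,0],[0,0,0],0.5],[[0,0,0],[0,0,0],0.5],[[0,0,0],[0,0,0],0.5]]'; python3 -c "
from h import *
goto([.4622,.034,.0055],0.0)"
```

```text
t: 39.12
tool_pos: [0.465, 0.033, 0.0329]
tool_rot: [3.141, 0.002, 0.008]
contact_force: [0.0, 0.5, -2.2]
opening: 0.0562
grip_force: 57.7
pos [0.465  0.033  0.0329] shift(start tool axes) mm [-2.9 -1.  27.3] turn [ 0.0005 -0.0053  0.0015] t 39.1167 yaw 0.0015
shift in goal axes [-2.8 -1.  27.4]
```

```bash
python3 -m pendant '[[[-1,-0.5,8],[0,0,0],0.5],[[0,0,6],[0,0,0],0.5],[[0,0,4],[0,0,0],0.5],[[0,0,0],[0,0,0],0.5],[[0,0,0],[0,0,0],0.5],[[0,0,0],[0,0,0],0.5]]'; python3 -c "
from h import *
goto([.4622,.034,.0055],0.0)"
```

```text
t: 39.62
tool_pos: [0.4614, 0.0339, 0.0118]
tool_rot: [-3.142, -0.003, 0.0]
contact_force: [-0.3, -0.3, -1.1]
opening: 0.0563
grip_force: 57.7
pos [0.4614 0.0339 0.0118] shift(start tool axes) mm [ 0.8 -0.1  6.3] turn [-0.      0.0001  0.0019] t 39.6167 yaw 0.0019
shift in goal axes [ 0.8 -0.1  6.3]
```

```bash
python3 -m pendant '[[[0.8,0,2],[0,0,0.002],0.5],[[0,0,2],[0,0,0],0.5],[[0,0,1],[0,0,0],0.5],[[0,0,0],[0,0,0],0.5],[[0,0,0],[0,0,0],0.5]]' | grep -E "pos|contact";python3 -m pendant '[[[0,0,1],[0,0,0],0.5],[[0,0,0],[0,0,0],0.5],[[0,0,0],[0,0,0],0.5]]' | grep -E "pos|contact"
```

```text
tool_pos: [0.462, 0.0339, 0.0067]
contact_force: [0.8, 0.2, -2.8]
tool_pos: [0.4622, 0.0339, 0.0058]
contact_force: [0.8, 0.4, -1.1]
```

```bash
python3 -m pendant '[[[0,0,0.8],[0,0,0],0.5],[[0,0,0],[0,0,0],0.5],[[0,0,0],[0,0,0],0.5]]' | grep -E "pos|contact"
```

```text
tool_pos: [0.4623, 0.0339, 0.0053]
contact_force: [-1.6, -0.7, 1.5]
```

```bash
python3 -m pendant '[[[0,0,0],[0,0,0],0.7],[[0,0,0],[0,0,0],0.85],[[0,0,0],[0,0,0],0.85],[[0,0,0],[0,0,0],0.85],[[0,0,-10],[0,0,0],0.85],[[0,0,-25],[0,0,0],0.9],[[0,0,-35],[0,0,0],1],[[0,0,-35],[0,0,0],1],[[0,0,-35],[0,0,0],1],[[0,0,-35],[0,0,0],1],[[0,0,-35],[0,0,0],1],[[0,0,-35],[0,0,0],1]]'; python3 -m pendant '[[[0,0,0],[0,0,0],1],[[0,0,0],[0,0,0],1],[[0,0,0],[0,0,0],1]]'
python3 - <<'E'
from h import *
cm=optics.camera_model('wrist');im=optics.get_image('wrist')[:,:,::-1].copy();np.save('w12cam.npy',cm['cam_to_world']);cv2.imwrite('pics/w12o.png',im);cv2.imwrite('pics/w12.png',cv2.resize(im,(768,576),interpolation=cv2.INTER_CUBIC))
hsv=cv2.cvtColor(im,cv2.COLOR_BGR2HSV);m=((hsv[:,:,0]>18)&(hsv[:,:,0]<34)&(hsv[:,:,1]>130)&(hsv[:,:,2]>60)).astype(np.uint8)
n,l,s,c=cv2.connectedComponentsWithStats(m)
for i in range(1,n):
    if s[i,4]>8: print(s[i,4],(c[i]*1.5).round(0),w('wrist',c[i],.020,cm).round(4))
E
```

```text
t: 41.53
tool_pos: [0.4618, 0.034, 0.2527]
tool_rot: [3.141, -0.0, 0.002]
contact_force: [1.1, 0.2, -1.4]
opening: 0.0851
grip_force: 0.0
t: 41.78
tool_pos: [0.4619, 0.0339, 0.2501]
tool_rot: [3.142, -0.0, 0.0]
contact_force: [-0.2, -0.4, -0.5]
opening: 0.0857
grip_force: 0.0
11 [336. 156.] [0.5369 0.073  0.02  ]
11 [431. 157.] [ 0.5365 -0.0058  0.02  ]
1544 [237. 241.] [0.4663 0.1628 0.02  ]
10 [192. 258.] [0.4518 0.2094 0.02  ]
15 [197. 277.] [0.4336 0.2064 0.02  ]
19 [208. 314.] [0.397  0.1993 0.02  ]
```

View pics/w12.png

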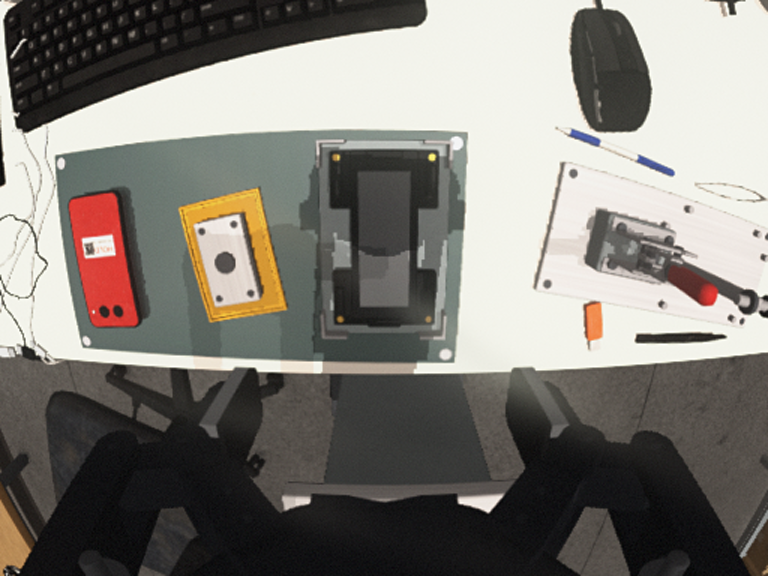

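All the parts are in their places and the clamp is still open. I'll check the insert's centring numerically: insert about (329,149),(440,150),(434,326),(334,325), posts about (316,141),(453,141),(445,338),(320,338).

Run:
```python
from h import *
cm=dict(optics.camera_model('wrist'));cm['cam_to_world']=np.load('w12cam.npy')
f=lambda p,z:w('wrist',(p[0]/1.5,p[1]/1.5),z,cm)
for nme,L,z in (('insert',[(329,149),(440,150),(434,326),(334,325)],.017),('marks',[(335.5,156),(431,157),(428,319.5),(340,319)],.020),('posts',[(316,141),(453,141),(445,338),(320,338)],.021)):
    P=np.array([f(p,z)[:2] for p in L]); d=(P[0]+P[1]-P[2]-P[3])/2
    print(nme,P.mean(0).round(4),'yaw',np.arctan2(d[1],d[0]).round(4),np.linalg.norm(d).round(4),np.linalg.norm((P[0]+P[3]-P[1]-P[2])/2).round(4))
im=cv2.imread('pics/w12o.png');cv2.imwrite('pics/w12c.png',cv2.resize(im[88:234,200:310],None,fx=4,fy=4,interpolation=cv2.INTER_CUBIC))
```

```text
insert [0.4643 0.033 ] yaw -0.0019 0.1572 0.092
marks [0.465  0.0335] yaw 0.005 0.1438 0.0792
posts [0.4626 0.0337] yaw -0.0097 0.1755 0.1139
```

View pics/w12c.png

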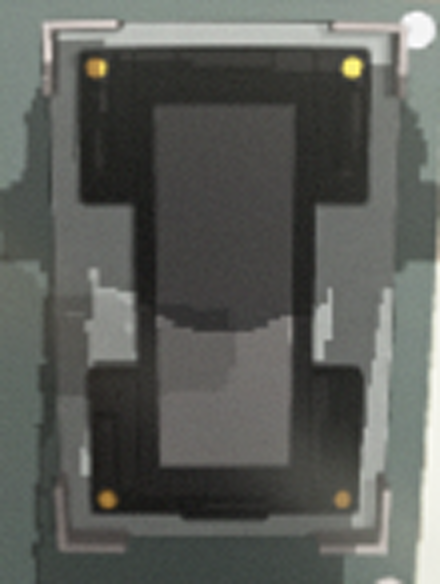

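The close crop shows the insert flat inside the four posts, about 1–2 mm from centre. I'm handing the job in.

```bash
python3 -c "
from station import ctrl
print(ctrl.finish_job())"
```

```text
the job is handed in; nothing more can be done
None
```

The clamp is open, and the plate, phone and insert are each in their place, within about 2 mm of centre in the wrist images and with the gripper clear; I handed the job in at about 42 s, and no verdict came back.

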